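Close down the welding bench

ROBOT

A 7-joint arm with a two-finger parallel gripper is mounted at the origin on the work surface. World frame = base frame: x ahead of the robot, y to its left, z up, the work surface at z = 0. Lengths are in m, angles in rad, forces in N, time in s.
With the tool pointing down it reaches from about 0.425 to 0.8 m from the base axis. Payload 8.3 kg.
Tool frame: the origin (TCP) lies midway between the tips of the shut fingers; the grasp point (between the pads) lies 19 mm behind it (robot.grasp_offset is the distance from the TCP to the grasp point, in m); z points along the fingers, y is the line along which they close (so a half turn about z gives the same grasp; the last joint's range is limited). The gripper opens to 85 mm and grips with 20 to 120 N. Pads are 22 mm wide; open, the fingers measure 114 mm over their backs; the gripper's body (76 mm by 85 mm) begins 54 mm behind the grasp point. The pads swing forward as they close: fully open they stand 13 mm farther back than shut.
Start: joints at [1.156, 0.383, 0.016, 1.37, -0.006, 1.388, -0.046], TCP at [0.215, -0.587, 0.231] pointing down, gripper open.
Joint ranges: [-2.95, 2.95], [-0.25, 2.06], [-1.52, 1.56], [0.18, 2.33], [-1.44, 4.58], [0.02, 2.06], [-3.01, 3.01]. Speed limits (rad/s): [2.39, 2.39, 3.01, 3.01, 3.14, 3.14, 3.14].

INTERFACE

Orientations are given as a unit quaternion [x, y, z, w].
In Python, from workcell import robot, optics, job_done gives the robot as it stands.
- The arm moves only by the tool drive_tool, never from a script. Its argument "steps" is a list of rows, each an object with "xyz": the shift along the tool's x, y, z in units of 25 mm (1.0 is 25 mm), a list of three; "delta_rot": the turn, a rotation vector about the tool's x, y, z in units of 6 degrees (1.0 is 6 degrees), a list of three. A call has 1 to 10 rows; each row shifts and turns the commanded pose from where the row before left it, along the tool's axes as they then stand; what a row does not reach is not made up. A row lasts 1/10 s, in which the tool goes at most 50 mm and 8.59 degrees, less where a joint would pass 70% of its speed; a pose out of reach is approached as far as the arm can. A call is refused whole if a number of a shift passes 1 or a number of a turn 1, either way. A call with a gripper value outside its range is refused whole. "grip" is the opening, from -1 (shut) to 1 (fully open), set as the call begins (left out, the last holds). The fingers move at their own pace and stop on an object; the grip force is fixed at half the most. Time passes only in rows, so rows that do not move let the fingers close. It gives the time, the measured TCP pose, the force, the opening and the grip force at its end, in the units of the state.
- robot.observe(): the state, without advancing time (a new reading comes with each control period).
- optics.camera(name): name is "side" or "top"; returns the picture (480x640x3 uint8, blue, green, red); there is no depth.
- optics.calibration(name): a dict with "fov_y" (degrees; the focal length in pixels is half the picture's height over the tangent of half this angle, whatever the lens; pixels are square), "cx", "cy" (the principal point, pixels), "extrinsics" (4x4, takes a point from world to camera coordinates). Camera axes: x right, y down, z forward; pixel columns grow to the right and rows downward; lengths in m; the calibration is good to about 2 mm. A picture is of the moment at which its call begins. calibration takes no time and is no camera call.
- job_done(): hands the job in; it is judged then, once.
The state is a dict: "time": time; "qpos": joint angles; "dq": joint speeds; "joint_torque": joint torques, N m; "tcp_pos": TCP position; "tool_rot": TCP orientation; "contact_force": force on the tool from outside, world axes, zero at the start; "wrist_torque": the same for the moment, N m; "gripper_width": opening from 0.0 (shut) to 1.0 (fully open); "grasp_force": force on a finger pad.
Only numpy, scipy, OpenCV 4.12 (cv2) and the standard library are available. Lean on these libraries where they do the work, as an engineer would, in place of code of your own. Each camera call takes 0.05 s, during which the arm holds its last target. There are 200 camera calls.

TASK

Close down the welding bench: first turn the trim dial on the yellow remote control until its red pointer reads zero (the green mark). Then press each chisel on the bench broadside into a free station of the blue clip rack, middle of the sleeve between the two clips, until it snaps fully home in both, and stack all the closed electrode tins flat in one column on the black plinth, squarely over it and lined up with it. Leave everything else where it is.

Things in the scene. Friction and masses are not known exactly. Their poses are not given: they have to be found in the camera images.
- trim (a joint): the trim dial on the yellow remote control, in rad, seen from above: 0 = red pointer on the green zero mark, positive = turned counter-clockwise past it, so a positive reading is brought back by turning clockwise; it turns freely between -2.6 and 2.6 (zero is in mid-scale, not at a stop) with light friction (0.05 N m) and stays where it is left
- dial_centre (a point): on the dial's upright turning axis, 75 mm over the bench, mid-height of its grip bar (44 mm long, 14 mm wide, from 59 to 89 mm over the bench). z up; at joint 0 the bar lies along this point's x, at q it is turned by +q about z. At 0 the red pointer is at the bar's -x end; the green zero mark lies on the -x side (robot side) of the fixed yellow box (95 x 125 x 50 mm)
- station0 (a point): station 0 of the clip rack, empty at the start: where the centre of a seated chisel's sleeve lies, 45 mm over the bench; x along the seated chisel, y along the row of stations, z up. The jaws grip the sleeve 32 mm either side of this point; between them is free room for fingers, 46 mm along x, down to 8 mm over the bench. Any chisel may go into any station, either way round
- station1 (a point): station 1 of the clip rack, empty at the start: where the centre of a seated chisel's sleeve lies, 45 mm over the bench; x along the seated chisel, y along the row of stations, z up. The jaws grip the sleeve 32 mm either side of this point; between them is free room for fingers, 46 mm along x, down to 8 mm over the bench. Any chisel may go into any station, either way round
- station2 (a point): station 2 of the clip rack, empty at the start: where the centre of a seated chisel's sleeve lies, 45 mm over the bench; x along the seated chisel, y along the row of stations, z up. The jaws grip the sleeve 32 mm either side of this point; between them is free room for fingers, 46 mm along x, down to 8 mm over the bench. Any chisel may go into any station, either way round
- station3 (a point): station 3 of the clip rack, empty at the start: where the centre of a seated chisel's sleeve lies, 45 mm over the bench; x along the seated chisel, y along the row of stations, z up. The jaws grip the sleeve 32 mm either side of this point; between them is free room for fingers, 46 mm along x, down to 8 mm over the bench. Any chisel may go into any station, either way round
- rack: fixed blue clip rack, 110 x 250 x 57 mm, origin under its centre, axes as the stations; 4 stations 64 mm apart along y, each with two pairs of sprung steel jaws (16 mm wide along x) over V cradles. Pressed straight down with about 8 to 18 N, a sleeve opens each jaw 3 mm and snaps into the cradles; resting unpressed on the jaws its centre is about 19 mm too high
- chisel0_mid (a point): centre of the orange chisel's grip sleeve (may be absent): round plastic sleeve 26 mm in diameter, 96 mm long along x, centred here, with a 26 mm square steel collar 12 mm long at each end (so it does not roll) and a flat steel blade at the +x end to 82 mm from here; 0.14 to 0.26 kg; lies on the bench, x level, centre 13 mm up; y and z point any way round x
- chisel1_mid (a point): centre of the yellow chisel's grip sleeve (may be absent): round plastic sleeve 26 mm in diameter, 96 mm long along x, centred here, with a 26 mm square steel collar 12 mm long at each end (so it does not roll) and a flat steel blade at the +x end to 82 mm from here; 0.14 to 0.26 kg; lies on the bench, x level, centre 13 mm up; y and z point any way round x
- chisel2_mid (a point): centre of the green chisel's grip sleeve (may be absent): round plastic sleeve 26 mm in diameter, 96 mm long along x, centred here, with a 26 mm square steel collar 12 mm long at each end (so it does not roll) and a flat steel blade at the +x end to 82 mm from here; 0.14 to 0.26 kg; lies on the bench, x level, centre 13 mm up; y and z point any way round x
- chisel3_mid (a point): centre of the red chisel's grip sleeve (may be absent): round plastic sleeve 26 mm in diameter, 96 mm long along x, centred here, with a 26 mm square steel collar 12 mm long at each end (so it does not roll) and a flat steel blade at the +x end to 82 mm from here; 0.14 to 0.26 kg; lies on the bench, x level, centre 13 mm up; y and z point any way round x
- plinth_top (a point): centre of the top face of the fixed black stacking plinth with yellow corner marks, 12 mm over the bench; plinth 86 mm along x, 60 mm along y, z up
- tin0_mid (a point): centre of the closed aluminium electrode tin with a red label (may be absent): 80 mm along x, 54 mm along y, 32 mm high along z, 0.17 to 0.33 kg; the centre is 16 mm above its underside; starts flat on the bench
- tin1_mid (a point): centre of the closed aluminium electrode tin with a blue label (may be absent): 80 mm along x, 54 mm along y, 32 mm high along z, 0.17 to 0.33 kg; the centre is 16 mm above its underside; starts flat on the bench
- tin2_mid (a point): centre of the closed aluminium electrode tin with a green label (may be absent): 80 mm along x, 54 mm along y, 32 mm high along z, 0.17 to 0.33 kg; the centre is 16 mm above its underside; starts flat on the bench
- spray_can: bystander, to be left where it is: blue-labelled spray can, 56 mm across, 160 mm tall; origin at its underside
- jar: bystander, to be left where it is: screw-top jar, 70 mm across, 90 mm tall; origin at its underside
- hammer: bystander, to be left where it is: hammer lying flat, 0.2 m long; origin at its underside
- wrench: bystander, to be left where it is: wrench lying flat; origin at its underside
- magnet: bystander, to be left where it is: red square welding magnet, 50 x 50 x 16 mm, near the chisels and the rack; origin at its underside

How it is judged:
On the way:
1. the trim dial reads zero (value of joint trim between -0.1 and 0.1 rad and velocity of joint trim between -0.1 and 0.1 rad/s), for 0.2 s.
At the end, for the whole second after the job is handed in: Dial within 0.1 rad of zero; each chisel home in a station (centre within 14 mm of its station and 4 mm in height, 0.07 rad, either way round); each tin in one column on the plinth (10 mm in plan, long axes within 0.12 rad, flat within 0.06 rad); all at rest (value of joint trim between -0.1 and 0.1 rad and (distance between chisel0_mid and station0 below 0.014 m or distance between chisel0_mid and station1 below 0.014 m or distance between chisel0_mid and station2 below 0.014 m or distance between chisel0_mid and station3 below 0.014 m) and z of chisel0_mid in the frame of rack between 0.041 and 0.049 m and angle between the x axis of each of chisel0_mid, chisel1_mid, chisel2_mid, chisel3_mid and the x axis of rack, either way round below 0.07 rad and (distance between chisel1_mid and station0 below 0.014 m or distance between chisel1_mid and station1 below 0.014 m or distance between chisel1_mid and station2 below 0.014 m or distance between chisel1_mid and station3 below 0.014 m) and z of chisel1_mid in the frame of rack between 0.041 and 0.049 m and (distance between chisel2_mid and station0 below 0.014 m or distance between chisel2_mid and station1 below 0.014 m or distance between chisel2_mid and station2 below 0.014 m or distance between chisel2_mid and station3 below 0.014 m) and z of chisel2_mid in the frame of rack between 0.041 and 0.049 m and (distance between chisel3_mid and station0 below 0.014 m or distance between chisel3_mid and station1 below 0.014 m or distance between chisel3_mid and station2 below 0.014 m or distance between chisel3_mid and station3 below 0.014 m) and z of chisel3_mid in the frame of rack between 0.041 and 0.049 m and horizontal distance between each of tin0_mid, tin1_mid, tin2_mid and plinth_top below 0.01 m and angle between the x axis of each of tin0_mid, tin1_mid, tin2_mid and the x axis of plinth_top, either way round below 0.12 rad and angle between the z axis of each of tin0_mid, tin1_mid, tin2_mid and the z axis of plinth_top, either way round below 0.06 rad and z of each of tin0_mid, tin1_mid, tin2_mid in the frame of plinth_top above 0.01 m and linear speed of each of chisel0, chisel1, chisel2, chisel3, tin0, tin1, tin2 below 0.02 m/s); the robot touches nothing.
It fails at once if a chisel is clipped in or a tin is stacked while the dial is more than 0.3 rad off zero ((value of joint trim above 0.3 rad or value of joint trim below -0.3 rad) and (((distance between chisel0_mid and station0 below 0.014 m or distance between chisel0_mid and station1 below 0.014 m or distance between chisel0_mid and station2 below 0.014 m or distance between chisel0_mid and station3 below 0.014 m) and z of chisel0_mid in the frame of rack between 0.041 and 0.049 m and angle between the x axis of chisel0_mid and the x axis of rack, either way round below 0.07 rad) or ((distance between chisel1_mid and station0 below 0.014 m or distance between chisel1_mid and station1 below 0.014 m or distance between chisel1_mid and station2 below 0.014 m or distance between chisel1_mid and station3 below 0.014 m) and z of chisel1_mid in the frame of rack between 0.041 and 0.049 m and angle between the x axis of chisel1_mid and the x axis of rack, either way round below 0.07 rad) or ((distance between chisel2_mid and station0 below 0.014 m or distance between chisel2_mid and station1 below 0.014 m or distance between chisel2_mid and station2 below 0.014 m or distance between chisel2_mid and station3 below 0.014 m) and z of chisel2_mid in the frame of rack between 0.041 and 0.049 m and angle between the x axis of chisel2_mid and the x axis of rack, either way round below 0.07 rad) or ((distance between chisel3_mid and station0 below 0.014 m or distance between chisel3_mid and station1 below 0.014 m or distance between chisel3_mid and station2 below 0.014 m or distance between chisel3_mid and station3 below 0.014 m) and z of chisel3_mid in the frame of rack between 0.041 and 0.049 m and angle between the x axis of chisel3_mid and the x axis of rack, either way round below 0.07 rad) or (horizontal distance between tin0_mid and plinth_top below 0.01 m and angle between the x axis of tin0_mid and the x axis of plinth_top, either way round below 0.12 rad and angle between the z axis of tin0_mid and the z axis of plinth_top, either way round below 0.06 rad and z of tin0_mid in the frame of plinth_top above 0.01 m) or (horizontal distance between tin1_mid and plinth_top below 0.01 m and angle between the x axis of tin1_mid and the x axis of plinth_top, either way round below 0.12 rad and angle between the z axis of tin1_mid and the z axis of plinth_top, either way round below 0.06 rad and z of tin1_mid in the frame of plinth_top above 0.01 m) or (horizontal distance between tin2_mid and plinth_top below 0.01 m and angle between the x axis of tin2_mid and the x axis of plinth_top, either way round below 0.12 rad and angle between the z axis of tin2_mid and the z axis of plinth_top, either way round below 0.06 rad and z of tin2_mid in the frame of plinth_top above 0.01 m))).
It fails at once if a bystander is moved more than 6 cm (distance of any of spray_can, jar, hammer, wrench, magnet from where it was at the start of the episode above 0.06 m).
Of chisel0, chisel1, chisel2, chisel3 only 3 to 4 are there at a start; the rules pass over those that are not, and their reading is None.
Of tin0, tin1, tin2 only 2 to 3 are there at a start; the rules pass over those that are not, and their reading is None.
At some moment in a run one of chisel0, chisel1, chisel2, chisel3 may be knocked a few centimetres aside while the robot is not near it.
Once in a run the grip may slacken for a moment while it holds something.
It also fails if it takes over 208 s, if anything falls off the work surface, if the arm or the gripper's body presses on something with over 40 N, if the wrist force passes 120 N, or if a joint passes its speed limit or range.

## Working session

There is one attempt and no reset: what is moved stays moved. The work goes in short steps, Python scripts to look and compute and a tool call to move; the robot and the scene stay as the last step left them, time stands still between calls to the robot, and variables do not carry over. Pictures are saved under pics/ and viewed, at most 14 in all, crops included, and the job is handed in when it is done.

Besides the shell and the picture viewer there is one more tool, called after "Call:" as name([rows], argument=value, ...), one row to a line, values as JSON. drive_tool: Moves the arm, as the interface text tells. Its arguments: {"type":"object","properties":{"steps":{"type":"array","items":{"type":"object","properties":{"xyz":{"type":"array","items":{"type":"number"}},"delta_rot":{"type":"array","items":{"type":"number"}}}}},"grip":{"type":"number"}},"required":["steps"]}

```bash
mkdir -p pics; ls; python3 - <<'E'
from workcell import robot, optics
import cv2, numpy as np
np.set_printoptions(precision=4,suppress=True)
for n in("top","side"):
    im=optics.camera(n); cv2.imwrite(f"pics/{n}0.png",im); c=optics.calibration(n); print(n,c)
print(robot.observe())
E
```

```text
pics
top {'fov_y': 45.775407420487, 'cx': 317.6462102990244, 'cy': 240.50461529725206, 'extrinsics': array([[ 0.0181, -0.9996,  0.021 , -0.0025],
       [-0.9981, -0.0193, -0.0592,  0.5713],
       [ 0.0596, -0.0199, -0.998 ,  1.3124],
       [ 0.    ,  0.    ,  0.    ,  1.    ]])}
side {'fov_y': 49.90549694329744, 'cx': 319.85970081599953, 'cy': 233.1585800816006, 'extrinsics': array([[-0.8102, -0.5862,  0.0076,  0.452 ],
       [-0.4126,  0.5609, -0.7177,  0.2755],
       [ 0.4164, -0.5846, -0.6963,  1.0975],
       [ 0.    ,  0.    ,  0.    ,  1.    ]])}
{'time': 0.1, 'qpos': array([ 1.1561,  0.3841,  0.0164,  1.3711, -0.0063,  1.3882, -0.0465]), 'dq': array([ 0.0012, -0.0024, -0.0003, -0.0017, -0.0005,  0.0012,  0.0005]), 'joint_torque': array([  0.0038, -62.9127,   0.8478, -37.2756,   0.0168,   0.0104,
         0.    ]), 'tcp_pos': array([ 0.2153, -0.5863,  0.2304]), 'tool_rot': array([ 0.9846,  0.175 , -0.0002, -0.0009]), 'contact_force': array([-0.3661, -0.0837,  0.4209]), 'wrist_torque': array([ 0.0484, -0.0593, -0.0062]), 'grasp_force': 0.0, 'gripper_width': 0.996617537361227}
```

View pics/top0.png

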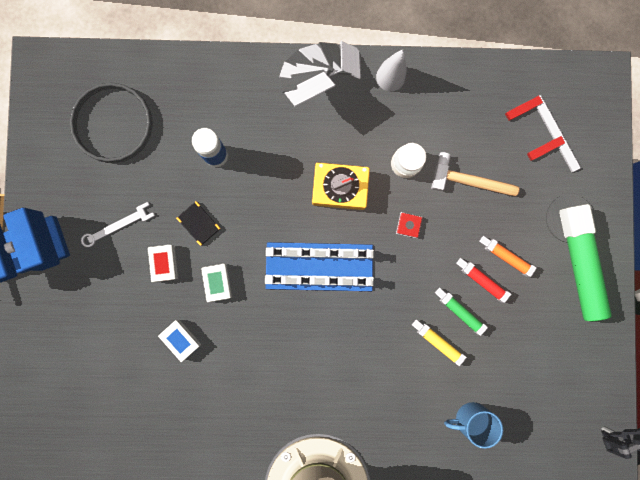

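View pics/side0.png

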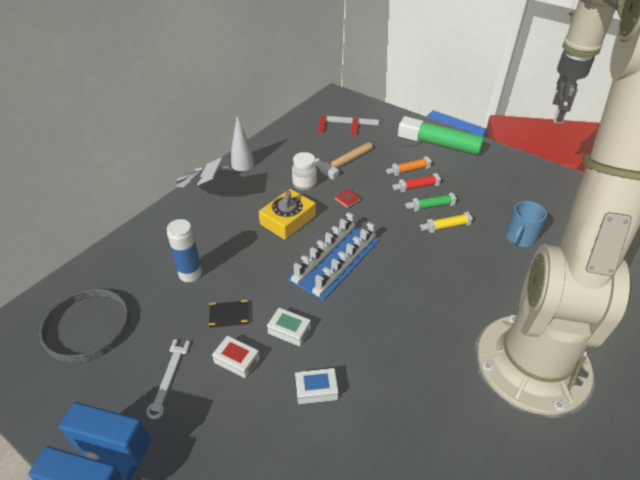

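The top view shows the rack at (319,267), the dial at (343,184), and the plinth at (199,223). The tins are at (162,264), (216,283) and (179,341), and four chisels lie around (440–515, 255–345). The side view agrees. The next step is to measure them by colour.

```bash
cat > h.py <<'E'
import cv2, numpy as np
from workcell import robot, optics
from scipy.spatial.transform import Rotation as R
np.set_printoptions(precision=4,suppress=True)
def ray(n,uv,z):
    c=optics.calibration(n); f=240/np.tan(np.radians(c["fov_y"]/2)); E=np.array(c["extrinsics"])
    d=np.c_[(np.atleast_2d(uv)-[c["cx"],c["cy"]])/f,np.ones(len(np.atleast_2d(uv)))]@E[:3,:3]
    o=-E[:3,:3].T@E[:3,3]
    return (o+d*((z-o[2])/d[:,2])[:,None])[:,:2]
def proj(n,P):
    c=optics.calibration(n); f=240/np.tan(np.radians(c["fov_y"]/2)); E=np.array(c["extrinsics"])
    q=np.atleast_2d(P)@E[:3,:3].T+E[:3,3]
    return q[:,:2]/q[:,2:]*f+[c["cx"],c["cy"]]
def mask(im,lo,hi,roi):
    h=cv2.cvtColor(im,cv2.COLOR_BGR2HSV); m=cv2.inRange(h,np.array(lo),np.array(hi))
    k=np.zeros_like(m); x0,y0,x1,y1=roi; k[y0:y1,x0:x1]=m[y0:y1,x0:x1]; return k
def rect(n,m,z,close=0):
    """pixels of the largest blob cast to height z -> centre, size, yaw of long side"""
    if close: m=cv2.morphologyEx(m,cv2.MORPH_CLOSE,np.ones((close,close)))
    c=max(cv2.findContours(m,cv2.RETR_EXTERNAL,cv2.CHAIN_APPROX_NONE)[0],key=cv2.contourArea)
    p=ray(n,c[:,0].astype(float),z)
    (x,y),(w,h),a=cv2.minAreaRect((p*1000).astype(np.float32))
    if w<h: a+=90; w,h=h,w
    a=(a+90)%180-90
    return np.array([x/1000,y/1000]),(round(float(w)),round(float(h))),round(float(a),1)
def go(xy,z,yaw=None):
    """needed move: yaw = wanted direction (deg) of the line of closing (tool y), modulo 180; units of drive_tool"""
    s=robot.observe(); M=R.from_quat(s["tool_rot"]).as_matrix(); t=np.degrees(np.arctan2(-M[1,1],-M[0,1]))
    d=0 if yaw is None else (yaw-t+90)%180-90
    D=np.array([*xy,z])-s["tcp_pos"]
    print("yaw now %.1f turn row-units about tool z %.2f | shift now-axes"%(t,-d/6),M.T@D/.025,"after turn",(R.from_euler('z',d,degrees=True).as_matrix()@M).T@D/.025,"tilt",M[2],"q7",s["qpos"][6],"t",s["time"])
E
cat > m.py <<'E'
from h import *
im=optics.camera("top")
roi={'orange':((8,150,120),(17,255,255),(470,225,550,285)),'red':((0,150,100),(7,255,255),(450,250,520,310)),
'green':((45,100,60),(80,255,255),(430,280,495,340)),'yellow':((20,120,120),(33,255,255),(405,315,475,370))}
for k,(a,b,r) in roi.items():
    print(k,*rect("top",mask(im,a,b,r),.015))
T={'tinR':(140,240,185,290),'tinG':(195,260,240,308),'tinB':(155,315,205,368)}
L={'tinR':((0,100,90),(8,255,255)),'tinG':((50,60,50),(90,255,255)),'tinB':((100,80,60),(125,255,255))}
for k,r in T.items():
    print(k,'label',*rect("top",mask(im,*L[k],r),.032),'white',*rect("top",mask(im,(0,0,165),(180,60,255),r),.032,15))
print('rack',*rect("top",mask(im,(100,120,60),(125,255,255),(255,235,385,300)),.008,15))
print('dialbox',*rect("top",mask(im,(20,120,100),(33,255,255),(300,150,385,220)),.05,25))
y=mask(im,(15,100,80),(35,255,255),(170,195,228,250))
n,_,st,c=cv2.connectedComponentsWithStats(y)
print('plinth yellow',[(int(st[i,4]),ray("top",c[i],.012)[0]) for i in range(1,n)])
cv2.imwrite("pics/crop.png",np.hstack([cv2.resize(im[150:220,300:385],None,fx=5,fy=5,interpolation=2),cv2.resize(im[190:260,165:225],None,fx=5,fy=5,interpolation=2)]))
E
python3 m.py
```

```text
orange [ 0.5442 -0.4518] (93, 11) 57.6
red [ 0.4796 -0.3896] (93, 26) 52.7
green [ 0.405  -0.3367] (94, 25) 49.0
yellow [ 0.3334 -0.2851] (94, 27) 52.4
tinR label [0.5124 0.367 ] (48, 32) 8.2 white [0.5127 0.3674] (81, 56) 8.2
tinG label [0.4693 0.2412] (47, 31) 10.5 white [0.4702 0.2417] (81, 56) 10.5
tinB label [0.3357 0.3221] (48, 32) 43.2 white [0.3358 0.3225] (81, 55) 43.2
rack [0.511  0.0034] (250, 109) 89.9
dialbox [ 0.6988 -0.0408] (124, 93) 86.0
plinth yellow [(19, array([0.6528, 0.293 ])), (19, array([0.615 , 0.3344])), (20, array([0.6001, 0.2437])), (18, array([0.562 , 0.2858]))]
```

View pics/crop.png

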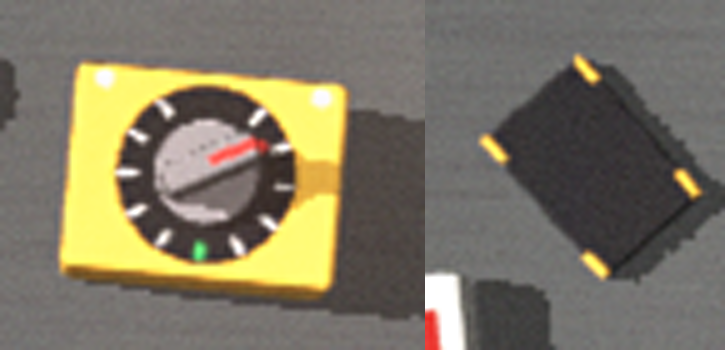

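The crop shows the pointer at the right, about 20° above image-right. The green mark is at the bottom, so the reading is about +2.0 rad and the dial must turn clockwise about 114°. The plinth marks are clear and the measured sizes match the given ones.

```bash
python3 - <<'E'
from h import *
im=optics.camera("top")
m=mask(im,(0,0,0),(180,255,75),(318,160,365,208))
m=cv2.morphologyEx(m,cv2.MORPH_CLOSE,np.ones((25,25)))
c=max(cv2.findContours(m,0,1)[0],key=cv2.contourArea); print(cv2.fitEllipse(c),'ring',ray("top",np.array(cv2.fitEllipse(c)[0]),.052))
r=mask(im,(0,120,120),(10,255,255),(318,160,365,208)); p=np.argwhere(r)[:,::-1].astype(float); q=ray("top",p,.089)
print('red mean',q.mean(0),'dir',np.degrees(np.arctan2(*np.linalg.svd(q-q.mean(0))[2][0][::-1])))
g=mask(im,(45,120,80),(75,255,255),(318,160,365,208)); print('green',ray("top",np.argwhere(g)[:,::-1].mean(0),.052))
print('orange',*rect("top",mask(im,(5,110,90),(19,255,255),(470,225,550,285)),.015))
go((.6988,-.0408),.15,20)
E
```

```text
((340.7543640136719, 184.3111572265625), (32.21172332763672, 32.87587356567383), 101.91230010986328) ring [[ 0.6992 -0.0418]]
red mean [ 0.7041 -0.0545] dir -71.13182578531455
green [[ 0.6629 -0.0395]]
orange [ 0.5386 -0.4465] (98, 27) 57.2
yaw now 110.2 turn row-units about tool z -14.97 | shift now-axes [ 25.6759 -13.8183   3.2441] after turn [13.8937 25.6414  3.1944] tilt [ 0.     -0.0013 -1.    ] q7 -0.04651912255617476 t 0.2
```

Call:
drive_tool([
  {"xyz": [0, 0, 0.2], "delta_rot": [0, 0, -1]},
  {"xyz": [0, 0, 0.2], "delta_rot": [0, 0, -1]},
  {"xyz": [0, 0, 0.2], "delta_rot": [0, 0, -1]},
  {"xyz": [0, 0, 0.2], "delta_rot": [0, 0, -1]},
  {"xyz": [0, 0, 0.2], "delta_rot": [0, 0, -1]},
  {"xyz": [0, 0, 0.2], "delta_rot": [0, 0, -1]},
  {"xyz": [0, 0, 0.2], "delta_rot": [0, 0, -1]},
  {"xyz": [0, 0, 0.2], "delta_rot": [0, 0, -1]},
  {"xyz": [0, 0, 0.2], "delta_rot": [0, 0, -1]},
  {"xyz": [0, 0, 0.2], "delta_rot": [0, 0, -1]},
], grip=0.2)

```text
time: 1.2
tcp_pos: [0.2153, -0.5865, 0.1808]
tool_rot: [0.764, 0.645, 0.0, -0.0]
contact_force: [-0.4, -0.1, 1.0]
gripper_width: 0.598
grasp_force: 0.0
```

Call:
drive_tool([
  {"xyz": [0, 0, 0.2], "delta_rot": [0, 0, -1]},
  {"xyz": [0, 0, 0.2], "delta_rot": [0, 0, -1]},
  {"xyz": [0, 0, 0.2], "delta_rot": [0, 0, -1]},
  {"xyz": [0, 0, 0.2], "delta_rot": [0, 0, -1]},
  {"xyz": [0, 0, 0.2], "delta_rot": [0, 0, -1]},
  {"xyz": [0.5, 1, 0]},
  {"xyz": [0.5, 1, 0]},
  {"xyz": [0.5, 1, 0]},
  {"xyz": [0.5, 1, 0]},
  {"xyz": [0.5, 1, 0]},
])

```text
invalid input at $.steps[5]: expected keys xyz, delta_rot
```

Call:
drive_tool([
  {"xyz": [0.5, 1, 0]},
  {"xyz": [0.5, 1, 0]},
  {"xyz": [0.5, 1, 0]},
  {"xyz": [0.5, 1, 0]},
  {"xyz": [0.5, 1, 0]},
  {"xyz": [0.5, 1, 0]},
  {"xyz": [0.5, 1, 0]},
  {"xyz": [0.5, 1, 0]},
  {"xyz": [0.5, 1, 0]},
  {"xyz": [0.5, 1, 0]},
])

```text
invalid input at $.steps[0]: expected keys xyz, delta_rot
```

Call:
drive_tool([
  {"xyz": [0.5, 1, 0]},
  {"xyz": [0.5, 1, 0]},
  {"xyz": [0.5, 1, 0]},
  {"xyz": [0.5, 1, 0]},
  {"xyz": [0.5, 1, 0]},
  {"xyz": [0.5, 1, 0]},
  {"xyz": [0.5, 1, 0]},
  {"xyz": [0.5, 1, 0]},
  {"xyz": [0.5, 1, 0]},
  {"xyz": [0.4, 0.6, 0]},
])

```text
invalid input at $.steps[0]: expected keys xyz, delta_rot
```

```bash
python3 - <<'E'
from h import *
go((.699,-.0412),.06,19)
print(robot.observe()["qpos"])
E
```

```text
yaw now 170.4 turn row-units about tool z -4.77 | shift now-axes [24.7298 15.442   4.8403] after turn [14.3234 25.3958  4.8318] tilt [ 0.0006 -0.0003 -1.    ] q7 0.9542919259982988 t 1.2
[ 1.2803  0.4161 -0.1537  1.4398  0.0643  1.2912  0.9543]
```

Call:
drive_tool([
  {"xyz": [0, 0, 0.2], "delta_rot": [0, 0, -1]},
  {"xyz": [0, 0, 0.2], "delta_rot": [0, 0, -1]},
  {"xyz": [0, 0, 0.2], "delta_rot": [0, 0, -1]},
  {"xyz": [0, 0, 0.2], "delta_rot": [0, 0, -1]},
  {"xyz": [0, 0, 0.2], "delta_rot": [0, 0, -0.8]},
  {"xyz": [0.5, 1, 0], "delta_rot": [0, 0, 0]},
  {"xyz": [0.5, 1, 0], "delta_rot": [0, 0, 0]},
  {"xyz": [0.5, 1, 0], "delta_rot": [0, 0, 0]},
  {"xyz": [0.5, 1, 0], "delta_rot": [0, 0, 0]},
  {"xyz": [0.5, 1, 0], "delta_rot": [0, 0, 0]},
])

```text
time: 2.2
tcp_pos: [0.3139, -0.486, 0.1561]
tool_rot: [0.581, 0.814, 0.0, -0.0]
contact_force: [-0.3, -0.5, 0.2]
gripper_width: 0.599
grasp_force: 0.0
```

Call:
drive_tool([
  {"xyz": [0.5, 1, 0], "delta_rot": [0, 0, 0]},
  {"xyz": [0.5, 1, 0], "delta_rot": [0, 0, 0]},
  {"xyz": [0.5, 1, 0], "delta_rot": [0, 0, 0]},
  {"xyz": [0.5, 1, 0], "delta_rot": [0, 0, 0]},
  {"xyz": [0.5, 1, 0], "delta_rot": [0, 0, 0]},
  {"xyz": [0.6, 1, 0], "delta_rot": [0, 0, 0]},
  {"xyz": [0.6, 1, 0], "delta_rot": [0, 0, 0]},
  {"xyz": [0.6, 1, 0], "delta_rot": [0, 0, 0]},
  {"xyz": [0.6, 1, 0], "delta_rot": [0, 0, 0]},
  {"xyz": [0.6, 1, 0], "delta_rot": [0, 0, 0]},
])

```text
time: 3.2
tcp_pos: [0.5056, -0.2747, 0.1562]
tool_rot: [0.581, 0.814, -0.0, -0.0]
contact_force: [0.4, 0.9, 0.9]
gripper_width: 0.603
grasp_force: 0.0
```

Call:
drive_tool([
  {"xyz": [0.6, 1, 0], "delta_rot": [0, 0, 0]},
  {"xyz": [0.6, 1, 0], "delta_rot": [0, 0, 0]},
  {"xyz": [0.6, 1, 0], "delta_rot": [0, 0, 0]},
  {"xyz": [0.6, 1, 0], "delta_rot": [0, 0, 0]},
  {"xyz": [0.6, 1, 0], "delta_rot": [0, 0, 0]},
  {"xyz": [0.6, 1, 0], "delta_rot": [0, 0, 0]},
  {"xyz": [0.6, 1, 0], "delta_rot": [0, 0, 0]},
  {"xyz": [0.6, 1, 0], "delta_rot": [0, 0, 0]},
  {"xyz": [0.6, 1, 0], "delta_rot": [0, 0, 0]},
  {"xyz": [0.6, 1, 0], "delta_rot": [0, 0, 0]},
])

```text
time: 4.2
tcp_pos: [0.6933, -0.0519, 0.1559]
tool_rot: [0.581, 0.814, -0.0, -0.0]
contact_force: [-0.2, 0.2, -0.2]
gripper_width: 0.602
grasp_force: 0.0
```

```bash
python3 - <<'E'
from h import *
go((.699,-.0412),.06,19)
print(robot.observe()["qpos"])
E
```

```text
yaw now -161.1 turn row-units about tool z -0.01 | shift now-axes [0.3289 0.3557 3.8372] after turn [0.3285 0.3561 3.8372] tilt [ 0.0001 -0.0006 -1.    ] q7 0.1909944566011069 t 4.2
[ 0.3209  0.6245 -0.4769  1.2341  0.2789  1.3473  0.191 ]
```

Call:
drive_tool([
  {"xyz": [0, 0, 1], "delta_rot": [0, 0, 0]},
  {"xyz": [0, 0, 0.8], "delta_rot": [0, 0, 0]},
  {"xyz": [0, 0, 0], "delta_rot": [0, 0, 0]},
])

```text
time: 4.5
tcp_pos: [0.6907, -0.0526, 0.1073]
tool_rot: [0.581, 0.814, -0.002, -0.003]
contact_force: [-0.4, -0.9, -0.3]
gripper_width: 0.603
grasp_force: 0.0
```

```bash
python3 - <<'E'
from h import *
go((.699,-.0412),.06,19)
E
```

```text
yaw now -161.0 turn row-units about tool z -0.00 | shift now-axes [0.3202 0.4758 1.8903] after turn [0.3201 0.4759 1.8903] tilt [ 0.0022 -0.0061 -1.    ] q7 0.18055091403867518 t 4.5
```

Call:
drive_tool([
  {"xyz": [0.3, 0.5, 0.5], "delta_rot": [0, 0, 0]},
  {"xyz": [0, 0, 0.7], "delta_rot": [0, 0, 0]},
  {"xyz": [0, 0, 0.7], "delta_rot": [0, 0, 0]},
  {"xyz": [0, 0, 0], "delta_rot": [0, 0, 0]},
  {"xyz": [0, 0, 0], "delta_rot": [0, 0, 0]},
])

```text
time: 5.0
tcp_pos: [0.7022, -0.0416, 0.0638]
tool_rot: [0.581, 0.814, -0.0, -0.0]
contact_force: [0.1, 0.4, 0.4]
gripper_width: 0.601
grasp_force: 0.0
```

Call:
drive_tool([
  {"xyz": [0, 0, 0], "delta_rot": [0, 0, 0]},
  {"xyz": [0, 0, 0], "delta_rot": [0, 0, 0]},
  {"xyz": [0, 0, 0], "delta_rot": [0, 0, 0]},
  {"xyz": [0, 0, 0], "delta_rot": [0, 0, 0]},
  {"xyz": [0, 0, 0], "delta_rot": [0, 0, 0]},
], grip=-1)

```text
time: 5.5
tcp_pos: [0.6989, -0.0428, 0.065]
tool_rot: [0.581, 0.814, -0.003, -0.002]
contact_force: [-19.7, -2.6, 13.5]
gripper_width: 0.152
grasp_force: 60.0
```

```bash
python3 - <<'E'
from h import *
go((.699,-.0412),.06,19)
s=robot.observe();print(s["contact_force"],s["wrist_torque"],s["gripper_width"],s["grasp_force"])
E
```

```text
yaw now -161.1 turn row-units about tool z -0.01 | shift now-axes [0.0586 0.0263 0.2017] after turn [0.0586 0.0264 0.2017] tilt [ 0.     -0.0069 -1.    ] q7 0.15199345240999912 t 5.5
[-19.6828  -2.5643  13.5379] [-0.587   4.2787  0.0727] 0.1520216493234749 59.982789158821106
```

Call:
drive_tool([
  {"xyz": [0, -0.14, 0], "delta_rot": [0, 0, 0]},
  {"xyz": [0, 0, 0], "delta_rot": [0, 0, 1]},
  {"xyz": [0, 0, 0], "delta_rot": [0, 0, 1]},
  {"xyz": [0, 0, 0], "delta_rot": [0, 0, 1]},
  {"xyz": [0, 0, 0], "delta_rot": [0, 0, 1]},
  {"xyz": [0, 0, 0], "delta_rot": [0, 0, 1]},
])

```text
time: 6.1
tcp_pos: [0.6979, -0.043, 0.0651]
tool_rot: [0.773, 0.634, -0.001, -0.0]
contact_force: [-8.9, -1.4, 8.0]
gripper_width: 0.149
grasp_force: 60.0
```

Call:
drive_tool([
  {"xyz": [0, 0, 0], "delta_rot": [0, 0, 1]},
  {"xyz": [0, 0, 0], "delta_rot": [0, 0, 1]},
  {"xyz": [0, 0, 0], "delta_rot": [0, 0, 1]},
  {"xyz": [0, 0, 0], "delta_rot": [0, 0, 1]},
  {"xyz": [0, 0, 0], "delta_rot": [0, 0, 1]},
  {"xyz": [0, 0, 0], "delta_rot": [0, 0, 1]},
  {"xyz": [0, 0, 0], "delta_rot": [0, 0, 1]},
  {"xyz": [0, 0, 0], "delta_rot": [0, 0, 1]},
])

```text
time: 6.9
tcp_pos: [0.6968, -0.0423, 0.0651]
tool_rot: [0.964, 0.265, -0.002, -0.001]
contact_force: [-14.5, 0.5, 11.3]
gripper_width: 0.148
grasp_force: 60.5
```

Call:
drive_tool([
  {"xyz": [0, 0, 0], "delta_rot": [0, 0, 1]},
  {"xyz": [0, 0, 0], "delta_rot": [0, 0, 1]},
  {"xyz": [0, 0, 0], "delta_rot": [0, 0, 1]},
  {"xyz": [0, 0, 0], "delta_rot": [0, 0, 1]},
  {"xyz": [0, 0, 0], "delta_rot": [0, 0, 1]},
  {"xyz": [0, 0, 0], "delta_rot": [0, 0, 0.8]},
  {"xyz": [0, 0, 0], "delta_rot": [0, 0, 0]},
  {"xyz": [0, 0, 0], "delta_rot": [0, 0, 0]},
])

```text
time: 7.7
tcp_pos: [0.6965, -0.0414, 0.0651]
tool_rot: [0.999, -0.033, -0.002, -0.001]
contact_force: [-14.6, 1.5, 11.7]
gripper_width: 0.148
grasp_force: 60.6
```

```bash
python3 - <<'E'
from h import *
go((.699,-.0412),.06,86)
s=robot.observe();print(s["contact_force"],s["wrist_torque"],s["gripper_width"],s["grasp_force"])
E
```

```text
yaw now 86.2 turn row-units about tool z 0.03 | shift now-axes [ 0.1    -0.0146  0.2025] after turn [ 0.1    -0.0149  0.2025] tilt [-0.0046 -0.0009 -1.    ] q7 -1.6472615872745986 t 7.7
[-14.6047   1.45    11.7461] [0.419  3.4424 0.0206] 0.1480921846221767 60.609344244003296
```

Call:
drive_tool([
  {"xyz": [0, 0, 0], "delta_rot": [0, 0, 0]},
  {"xyz": [0, 0, 0], "delta_rot": [0, 0, 0]},
  {"xyz": [0, 0, 0], "delta_rot": [0, 0, 0]},
  {"xyz": [0, 0, -1], "delta_rot": [0, 0, 0]},
  {"xyz": [0, 0, -1], "delta_rot": [0, 0, 0]},
  {"xyz": [0, 0, -1], "delta_rot": [0, 0, 0]},
  {"xyz": [0, 0, -1], "delta_rot": [0, 0, 0]},
  {"xyz": [0, 0, 0], "delta_rot": [0, 0, 0]},
], grip=1)

```text
time: 8.5
tcp_pos: [0.7013, -0.0428, 0.1689]
tool_rot: [0.999, -0.034, 0.004, -0.0]
contact_force: [0.5, 1.0, -0.2]
gripper_width: 0.996
grasp_force: 0.0
```

```bash
python3 - <<'E'
from h import *
go((.5127,.3674),.16,98.2)
E
```

```text
yaw now 86.1 turn row-units about tool z -2.01 | shift now-axes [ -8.6335 -15.8631   0.2942] after turn [ -5.1293 -17.3161   0.3227] tilt [ 0.008  -0.0004 -1.    ] q7 -1.6420676357505402 t 8.5
```

Call:
drive_tool([
  {"xyz": [0, 0, 0], "delta_rot": [0, 0, -1]},
  {"xyz": [0, 0, 0], "delta_rot": [0, 0, -1]},
  {"xyz": [-0.3, -1, 0], "delta_rot": [0, 0, 0]},
  {"xyz": [-0.3, -1, 0], "delta_rot": [0, 0, 0]},
  {"xyz": [-0.3, -1, 0], "delta_rot": [0, 0, 0]},
  {"xyz": [-0.3, -1, 0], "delta_rot": [0, 0, 0]},
  {"xyz": [-0.3, -1, 0], "delta_rot": [0, 0, 0]},
  {"xyz": [-0.3, -1, 0], "delta_rot": [0, 0, 0]},
  {"xyz": [-0.3, -1, 0], "delta_rot": [0, 0, 0]},
  {"xyz": [-0.3, -1, 0], "delta_rot": [0, 0, 0]},
])

```text
time: 9.5
tcp_pos: [0.6106, 0.1477, 0.1634]
tool_rot: [0.997, 0.071, -0.0, -0.0]
contact_force: [-0.3, 0.1, -1.2]
gripper_width: 0.997
grasp_force: 0.0
```

Call:
drive_tool([
  {"xyz": [-0.3, -1, 0], "delta_rot": [0, 0, 0]},
  {"xyz": [-0.3, -1, 0], "delta_rot": [0, 0, 0]},
  {"xyz": [-0.3, -1, 0], "delta_rot": [0, 0, 0]},
  {"xyz": [-0.3, -1, 0], "delta_rot": [0, 0, 0]},
  {"xyz": [-0.3, -1, 0], "delta_rot": [0, 0, 0]},
  {"xyz": [-0.3, -1, 0], "delta_rot": [0, 0, 0]},
  {"xyz": [-0.3, -1, 0], "delta_rot": [0, 0, 0]},
  {"xyz": [0, -1, 0], "delta_rot": [0, 0, 0]},
  {"xyz": [0, -1, 0], "delta_rot": [0, 0, 0]},
  {"xyz": [0, 0, 0], "delta_rot": [0, 0, 0]},
])

```text
time: 10.5
tcp_pos: [0.5248, 0.3667, 0.1633]
tool_rot: [0.997, 0.074, -0.001, -0.001]
contact_force: [0.1, 0.6, -0.3]
gripper_width: 1.0
grasp_force: 0.0
```

```bash
python3 - <<'E'
from h import *
go((.5127,.3674),.006,98.2)
im=optics.camera("top")
r=mask(im,(0,120,120),(10,255,255),(318,160,365,208)); p=np.argwhere(r)[:,::-1].astype(float); q=ray("top",p,.089)
print('red mean',q.mean(0),'dir',np.degrees(np.arctan2(*np.linalg.svd(q-q.mean(0))[2][0][::-1])))
cv2.imwrite("pics/d1.png",cv2.resize(im[140:230,290:400],None,fx=5,fy=5,interpolation=2))
E
```

```text
yaw now 98.5 turn row-units about tool z 0.05 | shift now-axes [-0.4671 -0.0808  6.2909] after turn [-0.4676 -0.0785  6.2909] tilt [-0.0012 -0.0027 -1.    ] q7 -2.1606438008263833 t 10.5
red mean [ 0.6821 -0.0402] dir 173.13768766919299
```

View pics/d1.png

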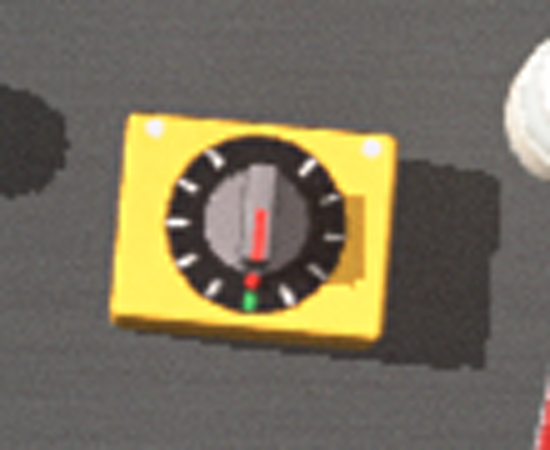

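The red base dot (252,282) lies in line with the green mark (250,300) and the ring centre (256,224), so the dial is within about 1° of zero. Next is the red tin.

Call:
drive_tool([
  {"xyz": [-0.47, -0.08, 1], "delta_rot": [0, 0, 0]},
  {"xyz": [0, 0, 1], "delta_rot": [0, 0, 0]},
  {"xyz": [0, 0, 1], "delta_rot": [0, 0, 0]},
  {"xyz": [0, 0, 1], "delta_rot": [0, 0, 0]},
  {"xyz": [0, 0, 1], "delta_rot": [0, 0, 0]},
  {"xyz": [0, 0, 0.6], "delta_rot": [0, 0, 0]},
  {"xyz": [0, 0, 0.4], "delta_rot": [0, 0, 0]},
  {"xyz": [0, 0, 0], "delta_rot": [0, 0, 0]},
  {"xyz": [0, 0, 0], "delta_rot": [0, 0, 0]},
])

```text
time: 11.45
tcp_pos: [0.5159, 0.3627, 0.0147]
tool_rot: [0.997, 0.071, 0.001, -0.0]
contact_force: [0.3, -0.2, -0.1]
gripper_width: 1.006
grasp_force: 0.0
```

Call:
drive_tool([
  {"xyz": [0, 0, 0], "delta_rot": [0, 0, 0]},
  {"xyz": [0, 0, 0], "delta_rot": [0, 0, 0]},
  {"xyz": [0, 0, 0], "delta_rot": [0, 0, 0]},
  {"xyz": [0, 0, 0], "delta_rot": [0, 0, 0]},
  {"xyz": [0, 0, 0], "delta_rot": [0, 0, 0]},
], grip=-1)

```text
time: 11.95
tcp_pos: [0.516, 0.3637, 0.0157]
tool_rot: [0.997, 0.071, 0.001, -0.001]
contact_force: [-0.5, 0.4, 6.4]
gripper_width: 0.615
grasp_force: 64.8
```

```bash
python3 - <<'E'
from h import *
go((.5127,.3674),.006,98.2)
go((.6075,.2892),.1,132.7)
E
```

```text
yaw now 98.2 turn row-units about tool z -0.00 | shift now-axes [-0.1108 -0.1631  0.3868] after turn [-0.1107 -0.1632  0.3868] tilt [ 0.0026 -0.0019 -1.    ] q7 -2.202446154781014 t 11.95
yaw now 98.2 turn row-units about tool z -5.75 | shift now-axes [ 3.2071  3.4656 -3.3716] after turn [ 0.6768  4.6666 -3.3805] tilt [ 0.0026 -0.0019 -1.    ] q7 -2.202446154781014 t 11.95
```

Call:
drive_tool([
  {"xyz": [0, 0, 0], "delta_rot": [0, 0, 0]},
  {"xyz": [0, 0, 0], "delta_rot": [0, 0, 0]},
  {"xyz": [-0.1, 0, 0.36], "delta_rot": [0, 0, 0]},
  {"xyz": [0, 0, 0], "delta_rot": [0, 0, 0]},
  {"xyz": [0, 0, 0], "delta_rot": [0, 0, 0]},
], grip=1)

```text
time: 12.45
tcp_pos: [0.5122, 0.3617, 0.0041]
tool_rot: [0.997, 0.071, -0.001, 0.0]
contact_force: [-0.3, -0.4, -0.1]
gripper_width: 1.0
grasp_force: 0.0
```

Call:
drive_tool([
  {"xyz": [0, 0, 0], "delta_rot": [0, 0, 0]},
  {"xyz": [0, 0, 0], "delta_rot": [0, 0, 0]},
  {"xyz": [0, 0, 0], "delta_rot": [0, 0, 0]},
  {"xyz": [0, 0, 0], "delta_rot": [0, 0, 0]},
  {"xyz": [0, 0, 0], "delta_rot": [0, 0, 0]},
], grip=-1)

```text
time: 12.95
tcp_pos: [0.5132, 0.3624, 0.0054]
tool_rot: [0.997, 0.071, 0.0, -0.0]
contact_force: [-0.3, -0.1, 4.7]
gripper_width: 0.625
grasp_force: 65.3
```

Call:
drive_tool([
  {"xyz": [0, 0, -0.6], "delta_rot": [0, 0, 0]},
  {"xyz": [0, 0, -0.7], "delta_rot": [0, 0, -0.75]},
  {"xyz": [0, 0, -0.7], "delta_rot": [0, 0, -1]},
  {"xyz": [0, 0, -0.5], "delta_rot": [0, 0, -1]},
  {"xyz": [0, 0, -0.5], "delta_rot": [0, 0, -1]},
  {"xyz": [0, 0, -0.2], "delta_rot": [0, 0, -1]},
  {"xyz": [0, 0, 0], "delta_rot": [0, 0, -1]},
  {"xyz": [0, 0, 0], "delta_rot": [0, 0, 0]},
])

```text
time: 13.75
tcp_pos: [0.5127, 0.3617, 0.0854]
tool_rot: [0.931, 0.364, -0.0, 0.0]
contact_force: [-1.1, -0.2, -2.0]
gripper_width: 0.62
grasp_force: 64.6
```

```bash
python3 - <<'E'
from h import *
go((.6075,.2892),.06,132.7)
print(robot.observe()["gripper_width"],robot.observe()["grasp_force"],robot.observe()["tcp_pos"])
E
```

```text
yaw now 132.7 turn row-units about tool z 0.01 | shift now-axes [0.8164 4.7045 1.0142] after turn [0.8198 4.7039 1.0142] tilt [-0.0003  0.     -1.    ] q7 -1.6332475609747734 t 13.75
0.6197041015961299 64.58260774612427 [0.5127 0.3617 0.0854]
```

Call:
drive_tool([
  {"xyz": [0.2, 0.8, 0], "delta_rot": [0, 0, 0]},
  {"xyz": [0.2, 1, 0], "delta_rot": [0, 0, 0]},
  {"xyz": [0.2, 1, 0], "delta_rot": [0, 0, 0]},
  {"xyz": [0.2, 1, 0], "delta_rot": [0, 0, 0]},
  {"xyz": [0, 0.9, 0], "delta_rot": [0, 0, 0]},
  {"xyz": [0, 0, 0.7], "delta_rot": [0, 0, 0]},
  {"xyz": [0, 0, 0.7], "delta_rot": [0, 0, 0]},
  {"xyz": [0, 0, 0.6], "delta_rot": [0, 0, 0]},
  {"xyz": [0, 0, 0], "delta_rot": [0, 0, 0]},
  {"xyz": [0, 0, 0], "delta_rot": [0, 0, 0]},
])

```text
time: 14.75
tcp_pos: [0.6068, 0.2894, 0.0348]
tool_rot: [0.932, 0.363, -0.0, -0.0]
contact_force: [0.6, 0.3, -2.1]
gripper_width: 0.621
grasp_force: 64.5
```

```bash
python3 - <<'E'
from h import *
go((.6075,.2892),.018,132.7)
print(robot.observe()["gripper_width"],robot.observe()["grasp_force"],robot.observe()["tcp_pos"])
E
```

```text
yaw now 132.6 turn row-units about tool z -0.01 | shift now-axes [0.0169 0.0259 0.6708] after turn [0.0169 0.0259 0.6708] tilt [-0.0007 -0.0004 -1.    ] q7 -1.46465505422163 t 14.75
0.6206918756380225 64.47187542915344 [0.6068 0.2894 0.0348]
```

Call:
drive_tool([
  {"xyz": [0, 0, 0.4], "delta_rot": [0, 0, 0]},
  {"xyz": [0, 0, 0.27], "delta_rot": [0, 0, 0]},
  {"xyz": [0, 0, 0], "delta_rot": [0, 0, 0]},
  {"xyz": [0, 0, 0], "delta_rot": [0, 0, 0]},
])

```text
time: 15.15
tcp_pos: [0.607, 0.2892, 0.018]
tool_rot: [0.932, 0.364, -0.0, -0.0]
contact_force: [-0.1, 0.1, -3.3]
gripper_width: 0.618
grasp_force: 64.7
```

Call:
drive_tool([
  {"xyz": [0, 0, 0], "delta_rot": [0, 0, 0]},
  {"xyz": [0, 0, 0], "delta_rot": [0, 0, 0]},
  {"xyz": [0, 0, 0], "delta_rot": [0, 0, 0]},
  {"xyz": [0, 0, -1], "delta_rot": [0, 0, 0]},
  {"xyz": [0, 0, -1], "delta_rot": [0, 0, 1]},
  {"xyz": [0, 0, -1], "delta_rot": [0, 0, 1]},
  {"xyz": [0, 0, 0], "delta_rot": [0, 0, 1]},
  {"xyz": [0, 0, 0], "delta_rot": [0, 0, 1]},
  {"xyz": [0, 0, 0], "delta_rot": [0, 0, 1]},
  {"xyz": [0, 0, 0], "delta_rot": [0, 0, 0.36]},
], grip=1)

```text
time: 16.15
tcp_pos: [0.6072, 0.2894, 0.0935]
tool_rot: [0.996, 0.09, 0.0, -0.0]
contact_force: [-0.1, -0.8, 0.1]
gripper_width: 1.001
grasp_force: 0.0
```

```bash
python3 - <<'E'
from h import *
go((.4702,.2417),.006,100.5)
E
```

```text
yaw now 100.3 turn row-units about tool z -0.04 | shift now-axes [-5.7358  0.9002  3.4966] after turn [-5.7393  0.8779  3.4966] tilt [ 0.0007 -0.0002 -1.    ] q7 -1.969275534718727 t 16.15
```

Call:
drive_tool([
  {"xyz": [-1, 0.2, 0], "delta_rot": [0, 0, 0]},
  {"xyz": [-1, 0.2, 0], "delta_rot": [0, 0, 0]},
  {"xyz": [-1, 0.2, 0], "delta_rot": [0, 0, 0]},
  {"xyz": [-1, 0.2, 0], "delta_rot": [0, 0, 0]},
  {"xyz": [-1, 0.1, 0], "delta_rot": [0, 0, 0]},
  {"xyz": [-0.73, 0, 0], "delta_rot": [0, 0, 0]},
  {"xyz": [0, 0, 1], "delta_rot": [0, 0, 0]},
  {"xyz": [0, 0, 1], "delta_rot": [0, 0, 0]},
  {"xyz": [0, 0, 0.8], "delta_rot": [0, 0, 0]},
  {"xyz": [0, 0, 0], "delta_rot": [0, 0, 0]},
])

```text
time: 17.15
tcp_pos: [0.4686, 0.2401, 0.0209]
tool_rot: [0.996, 0.092, -0.002, 0.001]
contact_force: [-0.7, 0.4, 0.1]
gripper_width: 1.0
grasp_force: 0.0
```

```bash
python3 - <<'E'
from h import *
go((.4702,.2417),.006,100.5)
E
```

```text
yaw now 100.5 turn row-units about tool z 0.00 | shift now-axes [ 0.0768 -0.0529  0.5967] after turn [ 0.0768 -0.0529  0.5967] tilt [-0.0042  0.0012 -1.    ] q7 -2.0204059412503024 t 17.15
```

Lower, grip and lift, turning to 132.7° (−5.37 units) on the way up.

Call:
drive_tool([
  {"xyz": [0.05, -0.05, 0.55], "delta_rot": [0, 0, 0]},
  {"xyz": [0, 0, 0], "delta_rot": [0, 0, 0]},
  {"xyz": [0, 0, 0], "delta_rot": [0, 0, 0]},
])

```text
time: 17.45
tcp_pos: [0.4717, 0.2427, 0.0098]
tool_rot: [0.996, 0.092, 0.0, -0.0]
contact_force: [-0.1, -1.1, -0.6]
gripper_width: 0.999
grasp_force: 0.0
```

Call:
drive_tool([
  {"xyz": [0, 0, 0], "delta_rot": [0, 0, 0]},
  {"xyz": [0, 0, 0], "delta_rot": [0, 0, 0]},
  {"xyz": [0, 0, 0], "delta_rot": [0, 0, 0]},
  {"xyz": [0, 0, 0], "delta_rot": [0, 0, 0]},
  {"xyz": [0, 0, 0], "delta_rot": [0, 0, 0]},
], grip=-1)

```text
time: 17.95
tcp_pos: [0.4719, 0.2427, 0.0103]
tool_rot: [0.996, 0.091, 0.001, -0.0]
contact_force: [-1.2, -0.6, 4.5]
gripper_width: 0.615
grasp_force: 64.4
```

Call:
drive_tool([
  {"xyz": [0, 0, -0.6], "delta_rot": [0, 0, 0]},
  {"xyz": [0, 0, -0.7], "delta_rot": [0, 0, -1]},
  {"xyz": [0, 0, -0.7], "delta_rot": [0, 0, -1]},
  {"xyz": [0, 0, -0.7], "delta_rot": [0, 0, -1]},
  {"xyz": [0, 0, -0.6], "delta_rot": [0, 0, -1]},
  {"xyz": [0, 0, -0.4], "delta_rot": [0, 0, -1]},
  {"xyz": [0, 0, 0], "delta_rot": [0, 0, -0.37]},
  {"xyz": [0, 0, 0], "delta_rot": [0, 0, 0]},
  {"xyz": [0, 0, 0], "delta_rot": [0, 0, 0]},
])

```text
time: 18.85
tcp_pos: [0.471, 0.2422, 0.1015]
tool_rot: [0.932, 0.363, -0.0, 0.0]
contact_force: [-0.3, 0.3, -2.8]
gripper_width: 0.619
grasp_force: 63.7
```

```bash
python3 - <<'E'
from h import *
go((.6075,.2892),.06,132.7)
print(robot.observe()["gripper_width"],robot.observe()["grasp_force"],robot.observe()["tcp_pos"])
im=optics.camera("top")
r=(150,180,250,270)
print('tinR',*rect("top",mask(im,(0,100,90),(8,255,255),r),.044),rect("top",mask(im,(0,0,165),(180,60,255),r),.044,15))
E
```

```text
yaw now 132.6 turn row-units about tool z -0.01 | shift now-axes [5.2917 2.3127 1.6543] after turn [5.2888 2.3193 1.6543] tilt [-0.0008 -0.0002 -1.    ] q7 -1.4620672177312486 t 18.85
0.6193284062199275 63.69755744934082 [0.471  0.2422 0.1015]
tinR [0.6074 0.2886] (48, 32) 42.5 (array([0.6012, 0.2953]), (81, 73), 42.4)
```

Call:
drive_tool([
  {"xyz": [1, 0.4, 0], "delta_rot": [0, 0, 0]},
  {"xyz": [1, 0.5, 0], "delta_rot": [0, 0, 0]},
  {"xyz": [1, 0.5, 0], "delta_rot": [0, 0, 0]},
  {"xyz": [1, 0.5, 0], "delta_rot": [0, 0, 0]},
  {"xyz": [0.8, 0.4, 0], "delta_rot": [0, 0, 0]},
  {"xyz": [0.5, 0, 0.3], "delta_rot": [0, 0, 0]},
  {"xyz": [0, 0, 0.6], "delta_rot": [0, 0, 0]},
  {"xyz": [0, 0, 0.6], "delta_rot": [0, 0, 0]},
  {"xyz": [0, 0, 0], "delta_rot": [0, 0, 0]},
  {"xyz": [0, 0, 0], "delta_rot": [0, 0, 0]},
])

```text
time: 19.9
tcp_pos: [0.6067, 0.2894, 0.0635]
tool_rot: [0.931, 0.364, -0.001, 0.0]
contact_force: [-0.2, -1.1, -3.1]
gripper_width: 0.617
grasp_force: 63.6
```

```bash
python3 - <<'E'
from h import *
go((.6075,.2892),.0545,132.7)
print(robot.observe()["gripper_width"],robot.observe()["grasp_force"],robot.observe()["tcp_pos"])
E
```

```text
yaw now 132.7 turn row-units about tool z 0.00 | shift now-axes [0.0167 0.0281 0.3605] after turn [0.0167 0.0281 0.3605] tilt [-0.002  -0.0004 -1.    ] q7 -1.44829744748431 t 19.9
0.6169363450335353 63.59969973564148 [0.6067 0.2894 0.0635]
```

Call:
drive_tool([
  {"xyz": [0, 0, 0.36], "delta_rot": [0, 0, 0]},
  {"xyz": [0, 0, 0], "delta_rot": [0, 0, 0]},
  {"xyz": [0, 0, 0], "delta_rot": [0, 0, 0]},
])

```text
time: 20.2
tcp_pos: [0.6076, 0.29, 0.0555]
tool_rot: [0.931, 0.364, 0.0, 0.0]
contact_force: [-0.3, 0.7, -1.9]
gripper_width: 0.617
grasp_force: 63.6
```

Call:
drive_tool([
  {"xyz": [0, 0, 0], "delta_rot": [0, 0, 0]},
  {"xyz": [0, 0, 0], "delta_rot": [0, 0, 0]},
  {"xyz": [0, 0, 0], "delta_rot": [0, 0, 0]},
  {"xyz": [0, 0, -1], "delta_rot": [0, 0, 0]},
  {"xyz": [0, 0, -1], "delta_rot": [0, 0, 0]},
  {"xyz": [0, 0, -1], "delta_rot": [0, 0, 0]},
  {"xyz": [0, 0, 0], "delta_rot": [0, 0, 0]},
], grip=1)

```text
time: 20.9
tcp_pos: [0.6099, 0.2915, 0.1354]
tool_rot: [0.931, 0.364, 0.004, -0.0]
contact_force: [-0.1, -0.4, -0.5]
gripper_width: 1.003
grasp_force: 0.0
```

```bash
python3 - <<'E'
from h import *
go((.3358,.3225),.006,133.2)
E
```

```text
yaw now 132.7 turn row-units about tool z -0.08 | shift now-axes [-7.2533 -8.3574  5.1066] after turn [-7.182  -8.4184  5.107 ] tilt [ 0.0076  0.002  -1.    ] q7 -1.4337361877970969 t 20.9
```

Call:
drive_tool([
  {"xyz": [-0.8, -1, 0], "delta_rot": [0, 0, -0.08]},
  {"xyz": [-0.8, -1, 0], "delta_rot": [0, 0, 0]},
  {"xyz": [-0.8, -1, 0], "delta_rot": [0, 0, 0]},
  {"xyz": [-0.8, -1, 0], "delta_rot": [0, 0, 0]},
  {"xyz": [-0.8, -1, 0], "delta_rot": [0, 0, 0]},
  {"xyz": [-0.8, -1, 0], "delta_rot": [0, 0, 0]},
  {"xyz": [-0.8, -1, 0], "delta_rot": [0, 0, 0]},
  {"xyz": [-0.8, -1, 0.5], "delta_rot": [0, 0, 0]},
  {"xyz": [-0.7, -0.4, 1], "delta_rot": [0, 0, 0]},
  {"xyz": [0, 0, 1], "delta_rot": [0, 0, 0]},
])

```text
time: 21.9
tcp_pos: [0.3321, 0.3223, 0.0676]
tool_rot: [0.929, 0.37, 0.001, -0.0]
contact_force: [0.8, -1.0, 0.3]
gripper_width: 1.001
grasp_force: 0.0
```

Call:
drive_tool([
  {"xyz": [0, 0, 1], "delta_rot": [0, 0, 0]},
  {"xyz": [0, 0, 0.6], "delta_rot": [0, 0, 0]},
  {"xyz": [0, 0, 0], "delta_rot": [0, 0, 0]},
  {"xyz": [0, 0, 0], "delta_rot": [0, 0, 0]},
])

```text
time: 22.3
tcp_pos: [0.3346, 0.3221, 0.0281]
tool_rot: [0.93, 0.368, -0.0, -0.0]
contact_force: [0.2, -0.1, -0.1]
gripper_width: 0.999
grasp_force: 0.0
```

```bash
python3 - <<'E'
from h import *
go((.3358,.3225),.009,133.2)
E
```

```text
yaw now 133.2 turn row-units about tool z 0.00 | shift now-axes [0.0461 0.0216 0.7647] after turn [0.0462 0.0216 0.7647] tilt [-0.0001 -0.0002 -1.    ] q7 -1.7900695507585664 t 22.3
```

Call:
drive_tool([
  {"xyz": [0.04, 0, 0.4], "delta_rot": [0, 0, 0]},
  {"xyz": [0, 0, 0.36], "delta_rot": [0, 0, 0]},
  {"xyz": [0, 0, 0], "delta_rot": [0, 0, 0]},
  {"xyz": [0, 0, 0], "delta_rot": [0, 0, 0]},
])

```text
time: 22.7
tcp_pos: [0.3352, 0.3225, 0.0087]
tool_rot: [0.93, 0.368, -0.0, 0.0]
contact_force: [0.2, -0.4, -0.8]
gripper_width: 1.0
grasp_force: 0.0
```

Call:
drive_tool([
  {"xyz": [0, 0, 0], "delta_rot": [0, 0, 0]},
  {"xyz": [0, 0, 0], "delta_rot": [0, 0, 0]},
  {"xyz": [0, 0, 0], "delta_rot": [0, 0, 0]},
  {"xyz": [0, 0, 0], "delta_rot": [0, 0, 0]},
  {"xyz": [0, 0, 0], "delta_rot": [0, 0, 0]},
], grip=-1)

```text
time: 23.2
tcp_pos: [0.3356, 0.323, 0.0094]
tool_rot: [0.93, 0.368, 0.001, -0.0]
contact_force: [-0.2, -0.5, 4.7]
gripper_width: 0.614
grasp_force: 63.8
```

Call:
drive_tool([
  {"xyz": [0, 0, -0.7], "delta_rot": [0, 0, 0]},
  {"xyz": [0, 0, -1], "delta_rot": [0, 0, 0.08]},
  {"xyz": [0, 0, -1], "delta_rot": [0, 0, 0]},
  {"xyz": [0, 0, -1], "delta_rot": [0, 0, 0]},
  {"xyz": [0, 0, -1], "delta_rot": [0, 0, 0]},
  {"xyz": [0, 0, 0], "delta_rot": [0, 0, 0]},
])

```text
time: 23.8
tcp_pos: [0.3367, 0.3241, 0.1294]
tool_rot: [0.931, 0.364, 0.003, -0.001]
contact_force: [-0.0, 0.3, -2.3]
gripper_width: 0.617
grasp_force: 64.0
```

```bash
python3 - <<'E'
from h import *
go((.6075,.2892),.087,132.7)
print(robot.observe()["gripper_width"],robot.observe()["grasp_force"],robot.observe()["tcp_pos"])
im=optics.camera("top")
r=(150,170,250,270)
print('tinG',*rect("top",mask(im,(50,60,50),(90,255,255),r),.076))
m=rect
E
```

```text
yaw now 132.7 turn row-units about tool z 0.00 | shift now-axes [7.002  8.3737 1.7407] after turn [7.005  8.3712 1.7408] tilt [ 0.0056  0.0004 -1.    ] q7 -1.7264629190067025 t 23.8
0.6165712394342054 63.9766001701355 [0.3367 0.3241 0.1294]
tinG [0.6063 0.2878] (48, 32) 43.2
```

Call:
drive_tool([
  {"xyz": [0.6, 0.7, 0], "delta_rot": [0, 0, 0]},
  {"xyz": [0.8, 1, 0], "delta_rot": [0, 0, 0]},
  {"xyz": [0.8, 1, 0], "delta_rot": [0, 0, 0]},
  {"xyz": [0.8, 1, 0], "delta_rot": [0, 0, 0]},
  {"xyz": [0.8, 1, 0], "delta_rot": [0, 0, 0]},
  {"xyz": [0.8, 1, 0], "delta_rot": [0, 0, 0]},
  {"xyz": [0.8, 1, 0], "delta_rot": [0, 0, 0]},
  {"xyz": [0.8, 0.9, 0], "delta_rot": [0, 0, 0]},
  {"xyz": [0.6, 0.6, 0], "delta_rot": [0, 0, 0]},
  {"xyz": [0.2, 0.17, 0.3], "delta_rot": [0, 0, 0]},
])

```text
time: 24.85
tcp_pos: [0.6078, 0.2861, 0.117]
tool_rot: [0.932, 0.363, -0.0, 0.0]
contact_force: [0.4, 0.4, -3.0]
gripper_width: 0.62
grasp_force: 63.9
```

Call:
drive_tool([
  {"xyz": [0, 0, 0.6], "delta_rot": [0, 0, 0]},
  {"xyz": [0, 0, 0.4], "delta_rot": [0, 0, 0]},
  {"xyz": [0, 0, 0], "delta_rot": [0, 0, 0]},
  {"xyz": [0, 0, 0], "delta_rot": [0, 0, 0]},
])

```text
time: 25.25
tcp_pos: [0.6047, 0.288, 0.0934]
tool_rot: [0.931, 0.365, -0.001, -0.0]
contact_force: [-0.4, -0.8, -2.0]
gripper_width: 0.619
grasp_force: 63.8
```

```bash
python3 - <<'E'
from h import *
go((.6075,.2892),.0865,132.7)
print(robot.observe()["gripper_width"],robot.observe()["grasp_force"],robot.observe()["tcp_pos"])
E
```

```text
yaw now 132.8 turn row-units about tool z 0.01 | shift now-axes [0.1162 0.0419 0.2749] after turn [0.1162 0.0417 0.2749] tilt [-0.0011 -0.0006 -1.    ] q7 -1.4392505467996872 t 25.25
0.6189691226184585 63.8324761390686 [0.6047 0.288  0.0934]
```

Call:
drive_tool([
  {"xyz": [0.1, 0.03, 0], "delta_rot": [0, 0, 0]},
  {"xyz": [0, 0, 0.28], "delta_rot": [0, 0, 0]},
  {"xyz": [0, 0, 0], "delta_rot": [0, 0, 0]},
  {"xyz": [0, 0, 0], "delta_rot": [0, 0, 0]},
])

```text
time: 25.65
tcp_pos: [0.608, 0.2886, 0.0866]
tool_rot: [0.931, 0.364, -0.0, 0.0]
contact_force: [-0.5, -0.1, -1.9]
gripper_width: 0.615
grasp_force: 63.8
```

Call:
drive_tool([
  {"xyz": [0, 0, 0], "delta_rot": [0, 0, 0]},
  {"xyz": [0, 0, 0], "delta_rot": [0, 0, 0]},
  {"xyz": [0, 0, 0], "delta_rot": [0, 0, 0]},
  {"xyz": [0, 0, -1], "delta_rot": [0, 0, 0]},
  {"xyz": [0, 0, -1], "delta_rot": [0, 0, 0]},
  {"xyz": [0, 0, -1], "delta_rot": [0, 0, 0]},
  {"xyz": [0, 0, 0], "delta_rot": [0, 0, -0.8]},
  {"xyz": [0, 0, 0], "delta_rot": [0, 0, -0.8]},
  {"xyz": [0, 0, 0], "delta_rot": [0, 0, 0]},
], grip=1)

```text
time: 26.55
tcp_pos: [0.6084, 0.2888, 0.1623]
tool_rot: [0.897, 0.441, 0.0, -0.0]
contact_force: [-0.1, -0.3, -1.2]
gripper_width: 1.004
grasp_force: 0.0
```

```bash
sed -i 's/(8,150,120),(17,255,255)/(5,110,90),(19,255,255)/' m.py; python3 m.py | head -4;  python3 - <<'E'
from h import *
go((.3334,-.2851),.06,142.4)
E
```

```text
orange [ 0.5386 -0.4465] (98, 27) 57.2
red [ 0.4796 -0.3898] (95, 25) 52.7
green [ 0.4055 -0.3361] (96, 25) 49.0
yellow [ 0.3329 -0.2851] (94, 26) 51.7
yaw now 142.2 turn row-units about tool z -0.03 | shift now-axes [-24.8789   5.3732   4.0719] after turn [-24.8961   5.2932   4.0719] tilt [ 0.0004  0.     -1.    ] q7 -1.2700943456475495 t 26.6Traceback (most recent call last):
  File "m.py", line 10, in <module>
    print(k,'label',*rect("top",mask(im,*L[k],r),.032),'white',*rect("top",mask(im,(0,0,165),(180,60,255),r),.032,15))
                     ~~~~^^^^^^^^^^^^^^^^^^^^^^^^^^^^^
  File "h.py", line 20, in rect
    c=max(cv2.findContours(m,cv2.RETR_EXTERNAL,cv2.CHAIN_APPROX_NONE)[0],key=cv2.contourArea)
ValueError: max() iterable argument is empty
```

Call:
drive_tool([
  {"xyz": [-1, 0, 0], "delta_rot": [0, 0, 0]},
  {"xyz": [-1, 0, 0], "delta_rot": [0, 0, 0]},
  {"xyz": [-1, 0, 0], "delta_rot": [0, 0, 0]},
  {"xyz": [-1, 1, 0], "delta_rot": [0, 0, 0]},
  {"xyz": [-1, 1, 0], "delta_rot": [0, 0, 0]},
  {"xyz": [-1, 1, 0], "delta_rot": [0, 0, 0]},
  {"xyz": [-1, 1, 0], "delta_rot": [0, 0, 0]},
  {"xyz": [-1, 1, 0], "delta_rot": [0, 0, 0]},
  {"xyz": [-1, 0.3, 0], "delta_rot": [0, 0, 0]},
  {"xyz": [-1, 0, 0], "delta_rot": [0, 0, 0]},
], grip=0.2)

```text
time: 27.6
tcp_pos: [0.5604, 0.0075, 0.1615]
tool_rot: [0.899, 0.438, -0.0, 0.0]
contact_force: [-0.5, 0.5, -0.3]
gripper_width: 0.599
grasp_force: 0.0
```

Call:
drive_tool([
  {"xyz": [-1, 0, 0], "delta_rot": [0, 0, 0]},
  {"xyz": [-1, 0, 0], "delta_rot": [0, 0, 0]},
  {"xyz": [-1, 0, 0], "delta_rot": [0, 0, 0]},
  {"xyz": [-1, 0, 0], "delta_rot": [0, 0, 0]},
  {"xyz": [-1, 0, 0], "delta_rot": [0, 0, 0]},
  {"xyz": [-1, 0, 0], "delta_rot": [0, 0, 0]},
  {"xyz": [-1, 0, 0], "delta_rot": [0, 0, 0]},
  {"xyz": [-1, 0, 0], "delta_rot": [0, 0, 0]},
  {"xyz": [-1, 0, 0], "delta_rot": [0, 0, 0]},
  {"xyz": [-1, 0, 0], "delta_rot": [0, 0, 0]},
])

```text
time: 28.6
tcp_pos: [0.4068, -0.1886, 0.162]
tool_rot: [0.898, 0.44, 0.0, 0.0]
contact_force: [0.5, -0.1, 0.0]
gripper_width: 0.598
grasp_force: 0.0
```

Call:
drive_tool([
  {"xyz": [-1, 0, 0.8], "delta_rot": [0, 0, 0]},
  {"xyz": [-1, 0, 0.8], "delta_rot": [0, 0, 0]},
  {"xyz": [-1, 0, 0.8], "delta_rot": [0, 0, 0]},
  {"xyz": [-1, 0, 0.8], "delta_rot": [0, 0, 0]},
  {"xyz": [-0.8, 0, 0.8], "delta_rot": [0, 0, 0]},
  {"xyz": [0, 0, 0], "delta_rot": [0, 0, 0]},
  {"xyz": [0, 0, 0], "delta_rot": [0, 0, 0]},
])

```text
time: 29.3
tcp_pos: [0.3341, -0.2827, 0.0618]
tool_rot: [0.898, 0.44, 0.0, -0.0]
contact_force: [1.1, -0.0, 0.1]
gripper_width: 0.597
grasp_force: 0.0
```

```bash
python3 - <<'E'
from h import *
go((.333,-.2851),.004,142)
im=optics.camera("top")
print('tinB',*rect("top",mask(im,(100,80,60),(125,255,255),(150,170,250,270)),.108))
E
```

```text
yaw now 142.2 turn row-units about tool z 0.03 | shift now-axes [-0.1021  0.0261  2.3135] after turn [-0.1021  0.0264  2.3135] tilt [ 0.0004 -0.0006 -1.    ] q7 -0.030800654157425646 t 29.3
tinB [0.6086 0.2882] (48, 32) 42.4
```

Call:
drive_tool([
  {"xyz": [-0.1, 0.03, 0.8], "delta_rot": [0, 0, 0]},
  {"xyz": [0, 0, 0.8], "delta_rot": [0, 0, 0]},
  {"xyz": [0, 0, 0.7], "delta_rot": [0, 0, 0]},
  {"xyz": [0, 0, 0], "delta_rot": [0, 0, 0]},
])

```text
time: 29.75
tcp_pos: [0.3333, -0.2838, 0.0035]
tool_rot: [0.897, 0.441, -0.0, -0.001]
contact_force: [-0.2, 0.2, -0.2]
gripper_width: 0.6
grasp_force: 0.0
```

Call:
drive_tool([
  {"xyz": [0, 0, 0], "delta_rot": [0, 0, 0]},
  {"xyz": [0, 0, 0], "delta_rot": [0, 0, 0]},
  {"xyz": [0, 0, 0], "delta_rot": [0, 0, 0]},
  {"xyz": [0, 0, 0], "delta_rot": [0, 0, 0]},
  {"xyz": [0, 0, 0], "delta_rot": [0, 0, 0]},
], grip=-1)

```text
time: 30.25
tcp_pos: [0.3344, -0.2856, 0.0059]
tool_rot: [0.897, 0.441, 0.001, 0.001]
contact_force: [-0.4, 2.8, 6.6]
gripper_width: 0.278
grasp_force: 58.7
```

```bash
python3 - <<'E'
from h import *
go((.511,-.0926),.12,90)
s=robot.observe();print(s["contact_force"],s["gripper_width"],s["grasp_force"],s["tcp_pos"])
E
```

```text
yaw now 142.3 turn row-units about tool z 8.72 | shift now-axes [10.4283  0.8871 -4.5574] after turn [ 7.0656 -7.7072 -4.5805] tilt [ 0.0006  0.0025 -1.    ] q7 -0.02280267625122574 t 30.25
[-0.3651  2.8271  6.6162] 0.2776568858187682 58.662768602371216 [ 0.3344 -0.2856  0.0059]
```

Call:
drive_tool([
  {"xyz": [0, 0, -0.7], "delta_rot": [0, 0, 0]},
  {"xyz": [0, 0, -0.8], "delta_rot": [0, 0, 1]},
  {"xyz": [0, 0, -0.8], "delta_rot": [0, 0, 1]},
  {"xyz": [0, 0, -0.8], "delta_rot": [0, 0, 1]},
  {"xyz": [0, 0, -0.8], "delta_rot": [0, 0, 1]},
  {"xyz": [0, 0, -0.7], "delta_rot": [0, 0, 1]},
  {"xyz": [0, 0, 0], "delta_rot": [0, 0, 1]},
  {"xyz": [0, 0, 0], "delta_rot": [0, 0, 1]},
  {"xyz": [0, 0, 0], "delta_rot": [0, 0, 1]},
  {"xyz": [0, 0, 0], "delta_rot": [0, 0, 0.72]},
])

```text
time: 31.25
tcp_pos: [0.3334, -0.2853, 0.1202]
tool_rot: [1.0, -0.002, 0.001, 0.0]
contact_force: [-0.4, -0.3, -2.2]
gripper_width: 0.281
grasp_force: 59.4
```

Call:
drive_tool([
  {"xyz": [0.9, -0.9, 0], "delta_rot": [0, 0, 0]},
  {"xyz": [0.9, -1, 0], "delta_rot": [0, 0, 0]},
  {"xyz": [0.9, -1, 0], "delta_rot": [0, 0, 0]},
  {"xyz": [0.9, -1, 0], "delta_rot": [0, 0, 0]},
  {"xyz": [0.9, -1, 0], "delta_rot": [0, 0, 0]},
  {"xyz": [0.9, -1, 0], "delta_rot": [0, 0, 0]},
  {"xyz": [0.9, -1, 0], "delta_rot": [0, 0, 0]},
  {"xyz": [0.7, -0.8, 0], "delta_rot": [0, 0, 0]},
  {"xyz": [0, 0, 0], "delta_rot": [0, 0, 0]},
  {"xyz": [0, 0, 0], "delta_rot": [0, 0, 0]},
])

```text
time: 32.25
tcp_pos: [0.5084, -0.0924, 0.1198]
tool_rot: [1.0, 0.001, 0.0, 0.0]
contact_force: [0.2, -0.8, -2.4]
gripper_width: 0.279
grasp_force: 59.4
```

```bash
python3 - <<'E'
from h import *
go((.511,-.0926),.075,90)
s=robot.observe();print(s["contact_force"],s["gripper_width"],s["grasp_force"],s["tcp_pos"])
im=optics.camera("side"); cv2.imwrite("pics/s1.png",cv2.resize(im[140:320,240:440],None,fx=3.5,fy=3.3))
E
```

```text
yaw now 90.1 turn row-units about tool z 0.01 | shift now-axes [0.105  0.0086 1.7912] after turn [0.105  0.0084 1.7912] tilt [ 0.0004  0.0001 -1.    ] q7 -1.4842823474981257 t 32.25
[ 0.1741 -0.752  -2.4412] 0.27873379754103766 59.44503664970398 [ 0.5084 -0.0924  0.1198]
```

View pics/s1.png

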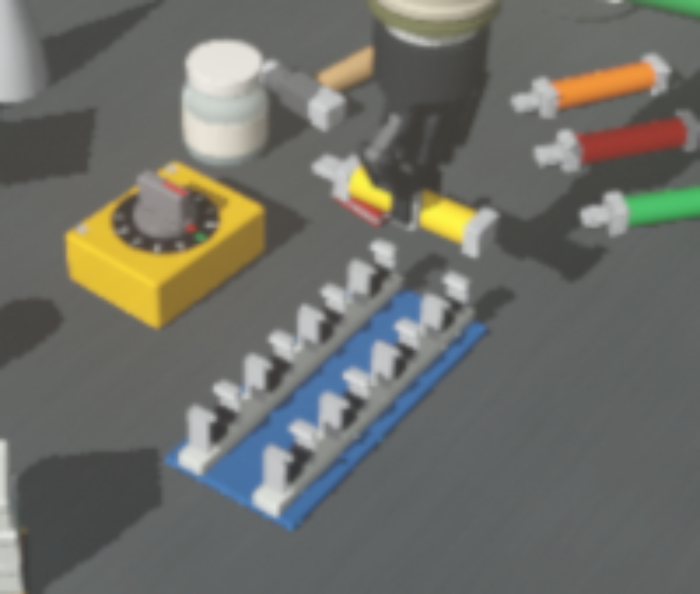

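The side view shows the yellow chisel held level in mid-sleeve, above the rack's near end station. I'll press it down in small rows.

Call:
drive_tool([
  {"xyz": [0.1, 0, 0.9], "delta_rot": [0, 0, 0]},
  {"xyz": [0, 0, 0.9], "delta_rot": [0, 0, 0]},
  {"xyz": [0, 0, 0.4], "delta_rot": [0, 0, 0]},
  {"xyz": [0, 0, 0.3], "delta_rot": [0, 0, 0]},
  {"xyz": [0, 0, 0], "delta_rot": [0, 0, 0]},
])

```text
time: 32.8
tcp_pos: [0.5106, -0.0922, 0.0569]
tool_rot: [1.0, -0.0, -0.0, -0.001]
contact_force: [-0.4, 4.3, -0.6]
gripper_width: 0.279
grasp_force: 59.5
```

Call:
drive_tool([
  {"xyz": [0, 0, 0.2], "delta_rot": [0, 0, 0]},
  {"xyz": [0, 0, 0.2], "delta_rot": [0, 0, 0]},
  {"xyz": [0, 0, 0.2], "delta_rot": [0, 0, 0]},
  {"xyz": [0, 0, 0], "delta_rot": [0, 0, 0]},
])

```text
time: 33.2
tcp_pos: [0.512, -0.0931, 0.0428]
tool_rot: [1.0, -0.0, 0.002, 0.0]
contact_force: [4.1, 1.7, -3.1]
gripper_width: 0.273
grasp_force: 59.4
```

```bash
python3 - <<'E'
from h import *
go((.511,-.0926),.038,90)
s=robot.observe();print(s["contact_force"],s["wrist_torque"],s["gripper_width"],s["grasp_force"],s["tcp_pos"])
E
```

```text
yaw now 90.0 turn row-units about tool z -0.00 | shift now-axes [-0.0416 -0.0186  0.1932] after turn [-0.0416 -0.0186  0.1932] tilt [ 0.0031  0.0003 -1.    ] q7 -1.5007518527923378 t 33.2
[ 4.0897  1.731  -3.0773] [ 0.3925 -0.8774 -0.0477] 0.2733524785490439 59.374900460243225 [ 0.512  -0.0931  0.0428]
```

Call:
drive_tool([
  {"xyz": [0, 0, 0.2], "delta_rot": [0, 0, 0]},
  {"xyz": [0, 0, 0.08], "delta_rot": [0, 0, 0]},
  {"xyz": [0, 0, 0], "delta_rot": [0, 0, 0]},
])

```text
time: 33.5
tcp_pos: [0.512, -0.0919, 0.0375]
tool_rot: [1.0, 0.0, 0.001, -0.0]
contact_force: [-5.9, 5.9, 23.6]
gripper_width: 0.278
grasp_force: 62.2
```

```bash
python3 - <<'E'
from h import *
s=robot.observe();print(s["contact_force"],s["wrist_torque"],s["gripper_width"],s["grasp_force"],s["tcp_pos"])
E
```

```text
[-5.8684  5.8525 23.643 ] [ 1.3691  1.4437 -0.0952] 0.2778737393607709 62.23523497581482 [ 0.512  -0.0919  0.0375]
```

Call:
drive_tool([
  {"xyz": [0, 0, 0], "delta_rot": [0, 0, 0]},
  {"xyz": [0, 0, 0], "delta_rot": [0, 0, 0]},
  {"xyz": [0, 0, 0], "delta_rot": [0, 0, 0]},
  {"xyz": [0, 0, -0.6], "delta_rot": [0, 0, 0]},
  {"xyz": [0, 0, -0.8], "delta_rot": [0, 0, 0]},
  {"xyz": [0, 0, -0.8], "delta_rot": [0, 0, 0]},
  {"xyz": [0, 0, -0.8], "delta_rot": [0, 0, -1]},
  {"xyz": [0, 0, -0.3], "delta_rot": [0, 0, -1]},
  {"xyz": [0, 0, 0], "delta_rot": [0, 0, -1]},
  {"xyz": [0, 0, 0], "delta_rot": [0, 0, -1]},
], grip=0)

```text
time: 34.5
tcp_pos: [0.5105, -0.0933, 0.1174]
tool_rot: [0.978, 0.21, -0.0, 0.0]
contact_force: [-0.0, 0.4, -0.7]
gripper_width: 0.498
grasp_force: 0.0
```

Call:
drive_tool([
  {"xyz": [0, 0, 0], "delta_rot": [0, 0, -1]},
  {"xyz": [0, 0, 0], "delta_rot": [0, 0, -1]},
  {"xyz": [0, 0, 0], "delta_rot": [0, 0, -1]},
  {"xyz": [0, 0, 0], "delta_rot": [0, 0, -1]},
  {"xyz": [0, 0, 0], "delta_rot": [0, 0, -0.2]},
  {"xyz": [0, 0, 0], "delta_rot": [0, 0, 0]},
], grip=0.2)

```text
time: 35.1
tcp_pos: [0.5104, -0.0931, 0.117]
tool_rot: [0.91, 0.415, -0.0, -0.0]
contact_force: [-0.1, 0.2, -0.2]
gripper_width: 0.602
grasp_force: 0.0
```

```bash
python3 m.py 2>/dev/null| head -3;  python3 - <<'E'
from h import *
go((.4055,-.3361),.06,139)
E
```

```text
orange [ 0.5386 -0.4465] (98, 27) 57.2
red [ 0.4796 -0.3898] (95, 25) 52.5
green [ 0.4051 -0.3367] (94, 26) 49.3
yaw now 139.0 turn row-units about tool z 0.01 | shift now-axes [-10.0921   3.2055   2.2835] after turn [-10.0902   3.2113   2.2835] tilt [-0.0003 -0.0005 -1.    ] q7 -0.65738039911778 t 35.15
```

Call:
drive_tool([
  {"xyz": [-1, 0.3, 0], "delta_rot": [0, 0, 0]},
  {"xyz": [-1, 0.3, 0], "delta_rot": [0, 0, 0]},
  {"xyz": [-1, 0.3, 0], "delta_rot": [0, 0, 0]},
  {"xyz": [-1, 0.3, 0], "delta_rot": [0, 0, 0]},
  {"xyz": [-1, 0.3, 0], "delta_rot": [0, 0, 0]},
  {"xyz": [-1, 0.4, 0], "delta_rot": [0, 0, 0]},
  {"xyz": [-1, 0.4, 0], "delta_rot": [0, 0, 0]},
  {"xyz": [-1, 0.4, 0], "delta_rot": [0, 0, 0]},
  {"xyz": [-1, 0.3, 0.5], "delta_rot": [0, 0, 0]},
  {"xyz": [-0.9, 0.2, 1], "delta_rot": [0, 0, 0]},
])

```text
time: 36.15
tcp_pos: [0.4102, -0.3349, 0.0812]
tool_rot: [0.91, 0.415, 0.001, 0.002]
contact_force: [1.9, -1.2, 0.1]
gripper_width: 0.597
grasp_force: 0.0
```

Call:
drive_tool([
  {"xyz": [0, 0, 0.8], "delta_rot": [0, 0, 0]},
  {"xyz": [0, 0, 0], "delta_rot": [0, 0, 0]},
  {"xyz": [0, 0, 0], "delta_rot": [0, 0, 0]},
])

```text
time: 36.45
tcp_pos: [0.4097, -0.3319, 0.06]
tool_rot: [0.909, 0.416, -0.0, -0.0]
contact_force: [0.4, 0.4, 0.4]
gripper_width: 0.599
grasp_force: 0.0
```

```bash
python3 - <<'E'
from h import *
go((.4053,-.3364),.004,139.1)
E
```

```text
yaw now 139.2 turn row-units about tool z 0.01 | shift now-axes [-0.2526 -0.0156  2.2391] after turn [-0.2526 -0.0153  2.2391] tilt [ 0.0003 -0.0008 -1.    ] q7 -0.11975143095202465 t 36.45
```

Call:
drive_tool([
  {"xyz": [-0.24, 0, 0.7], "delta_rot": [0, 0, 0]},
  {"xyz": [0, 0, 0.8], "delta_rot": [0, 0, 0]},
  {"xyz": [0, 0, 0.7], "delta_rot": [0, 0, 0]},
  {"xyz": [0, 0, 0], "delta_rot": [0, 0, 0]},
])

```text
time: 36.85
tcp_pos: [0.4055, -0.3358, 0.0042]
tool_rot: [0.909, 0.417, -0.0, -0.001]
contact_force: [0.6, 0.4, -0.2]
gripper_width: 0.596
grasp_force: 0.0
```

Call:
drive_tool([
  {"xyz": [0, 0, 0], "delta_rot": [0, 0, 0]},
  {"xyz": [0, 0, 0], "delta_rot": [0, 0, 0]},
  {"xyz": [0, 0, 0], "delta_rot": [0, 0, 0]},
  {"xyz": [0, 0, 0], "delta_rot": [0, 0, 0]},
  {"xyz": [0, 0, 0], "delta_rot": [0, 0, 0]},
], grip=-1)

```text
time: 37.35
tcp_pos: [0.4069, -0.3374, 0.0067]
tool_rot: [0.909, 0.416, 0.001, 0.001]
contact_force: [-1.5, 2.3, 6.7]
gripper_width: 0.28
grasp_force: 59.0
```

Call:
drive_tool([
  {"xyz": [0, 0, -0.7], "delta_rot": [0, 0, 0]},
  {"xyz": [0, 0, -0.8], "delta_rot": [0, 0, 1]},
  {"xyz": [0, 0, -0.8], "delta_rot": [0, 0, 1]},
  {"xyz": [0, 0, -0.8], "delta_rot": [0, 0, 1]},
  {"xyz": [0, 0, -0.8], "delta_rot": [0, 0, 1]},
  {"xyz": [0, 0, -0.7], "delta_rot": [0, 0, 1]},
  {"xyz": [0, 0, 0], "delta_rot": [0, 0, 1]},
  {"xyz": [0, 0, 0], "delta_rot": [0, 0, 1]},
  {"xyz": [0, 0, 0], "delta_rot": [0, 0, 1]},
  {"xyz": [0, 0, 0], "delta_rot": [0, 0, 0.2]},
])

```text
time: 38.35
tcp_pos: [0.4059, -0.337, 0.1207]
tool_rot: [1.0, -0.001, 0.001, 0.0]
contact_force: [-0.1, 0.5, -1.5]
gripper_width: 0.273
grasp_force: 59.2
```

```bash
python3 - <<'E'
from h import *
go((.511,-.0286),.075,90)
s=robot.observe();print(s["contact_force"],s["gripper_width"],s["grasp_force"],s["tcp_pos"])
E
```

```text
yaw now 89.9 turn row-units about tool z -0.02 | shift now-axes [  4.1744 -12.3466   1.8258] after turn [  4.202  -12.3372   1.8259] tilt [ 0.0011  0.0006 -1.    ] q7 -0.9280413013440215 t 38.35
[-0.0708  0.4863 -1.4911] 0.2725661643614823 59.23822045326233 [ 0.4059 -0.337   0.1207]
```

Call:
drive_tool([
  {"xyz": [0.3, -0.8, 0], "delta_rot": [0, 0, 0]},
  {"xyz": [0.4, -1, 0], "delta_rot": [0, 0, 0]},
  {"xyz": [0.4, -1, 0], "delta_rot": [0, 0, 0]},
  {"xyz": [0.4, -1, 0], "delta_rot": [0, 0, 0]},
  {"xyz": [0.4, -1, 0], "delta_rot": [0, 0, 0]},
  {"xyz": [0.4, -1, 0], "delta_rot": [0, 0, 0]},
  {"xyz": [0.4, -1, 0], "delta_rot": [0, 0, 0]},
  {"xyz": [0.4, -1, 0], "delta_rot": [0, 0, 0]},
  {"xyz": [0.4, -1, 0], "delta_rot": [0, 0, 0]},
  {"xyz": [0.4, -1, 0], "delta_rot": [0, 0, 0]},
])

```text
time: 39.35
tcp_pos: [0.5035, -0.091, 0.1205]
tool_rot: [1.0, 0.001, 0.0, 0.0]
contact_force: [0.6, 0.8, -1.7]
gripper_width: 0.277
grasp_force: 59.2
```

Call:
drive_tool([
  {"xyz": [0.3, -1, 0], "delta_rot": [0, 0, 0]},
  {"xyz": [0, -1, 0], "delta_rot": [0, 0, 0]},
  {"xyz": [0, -0.55, 0], "delta_rot": [0, 0, 0]},
  {"xyz": [0, 0, 0.6], "delta_rot": [0, 0, 0]},
  {"xyz": [0, 0, 0.6], "delta_rot": [0, 0, 0]},
  {"xyz": [0, 0, 0.6], "delta_rot": [0, 0, 0]},
  {"xyz": [0, 0, 0], "delta_rot": [0, 0, 0]},
  {"xyz": [0, 0, 0], "delta_rot": [0, 0, 0]},
])

```text
time: 40.15
tcp_pos: [0.5105, -0.0287, 0.0752]
tool_rot: [1.0, 0.0, -0.0, 0.0]
contact_force: [-0.4, 0.1, -0.9]
gripper_width: 0.278
grasp_force: 59.2
```

```bash
python3 - <<'E'
from h import *
go((.511,-.0286),.039,90)
s=robot.observe();print(s["contact_force"],s["gripper_width"],s["grasp_force"],s["tcp_pos"])
E
```

```text
yaw now 90.0 turn row-units about tool z 0.00 | shift now-axes [ 0.0189 -0.004   1.4484] after turn [ 0.0189 -0.004   1.4484] tilt [-0.0002  0.0001 -1.    ] q7 -1.6257919120585218 t 40.15
[-0.4267  0.1486 -0.9457] 0.27847379533636885 59.22866642475128 [ 0.5105 -0.0287  0.0752]
```

Call:
drive_tool([
  {"xyz": [0, 0, 0.5], "delta_rot": [0, 0, 0]},
  {"xyz": [0, 0, 0.3], "delta_rot": [0, 0, 0]},
  {"xyz": [0, 0, 0.2], "delta_rot": [0, 0, 0]},
  {"xyz": [0, 0, 0.2], "delta_rot": [0, 0, 0]},
  {"xyz": [0, 0, 0.2], "delta_rot": [0, 0, 0]},
  {"xyz": [0, 0, 0.1], "delta_rot": [0, 0, 0]},
  {"xyz": [0, 0, 0], "delta_rot": [0, 0, 0]},
  {"xyz": [0, 0, 0], "delta_rot": [0, 0, 0]},
])

```text
time: 40.95
tcp_pos: [0.5111, -0.0278, 0.0385]
tool_rot: [1.0, 0.0, 0.001, -0.0]
contact_force: [-4.6, 2.0, 14.2]
gripper_width: 0.28
grasp_force: 61.1
```

```bash
python3 - <<'E'
from h import *
s=robot.observe();print(s["contact_force"],s["wrist_torque"],s["gripper_width"],s["grasp_force"],s["tcp_pos"])
E
```

```text
[-4.5854  1.9965 14.1501] [ 0.2905  1.0494 -0.1198] 0.27979154404232137 61.05108618736267 [ 0.5111 -0.0278  0.0385]
```

Call:
drive_tool([
  {"xyz": [0, 0, 0], "delta_rot": [0, 0, 0]},
  {"xyz": [0, 0, 0], "delta_rot": [0, 0, 0]},
  {"xyz": [0, 0, 0], "delta_rot": [0, 0, 0]},
  {"xyz": [0, 0, -0.6], "delta_rot": [0, 0, 0]},
  {"xyz": [0, 0, -0.8], "delta_rot": [0, 0, 0]},
  {"xyz": [0, 0, -0.8], "delta_rot": [0, 0, 0]},
  {"xyz": [0, 0, -0.8], "delta_rot": [0, 0, -1]},
  {"xyz": [0, 0, -0.3], "delta_rot": [0, 0, -1]},
  {"xyz": [0, 0, 0], "delta_rot": [0, 0, -1]},
  {"xyz": [0, 0, 0], "delta_rot": [0, 0, -1]},
], grip=0)

```text
time: 41.95
tcp_pos: [0.5107, -0.0284, 0.12]
tool_rot: [0.978, 0.21, 0.0, 0.0]
contact_force: [-1.1, -0.2, 0.2]
gripper_width: 0.501
grasp_force: 0.0
```

Call:
drive_tool([
  {"xyz": [0, 0, 0], "delta_rot": [0, 0, -1]},
  {"xyz": [0, 0, 0], "delta_rot": [0, 0, -1]},
  {"xyz": [0, 0, 0], "delta_rot": [0, 0, -1]},
  {"xyz": [0, 0, 0], "delta_rot": [0, 0, -1]},
  {"xyz": [0, 0, 0], "delta_rot": [0, 0, -0.77]},
  {"xyz": [0, 0, 0], "delta_rot": [0, 0, 0]},
], grip=0.2)

```text
time: 42.55
tcp_pos: [0.5104, -0.0284, 0.1195]
tool_rot: [0.896, 0.444, -0.0, -0.0]
contact_force: [0.0, -0.4, 0.6]
gripper_width: 0.599
grasp_force: 0.0
```

```bash
python3 m.py 2>/dev/null| head -2;  python3 - <<'E'
from h import *
go((.4796,-.3897),.06,142.6)
E
```

```text
orange [ 0.5386 -0.4465] (98, 27) 57.2
red [ 0.4795 -0.3898] (95, 26) 52.2
yaw now 142.5 turn row-units about tool z -0.02 | shift now-axes [-12.2162   7.8185   2.3799] after turn [-12.2288   7.7989   2.3799] tilt [-0.0002 -0.0005 -1.    ] q7 -0.7266278344850503 t 42.6
```

Call:
drive_tool([
  {"xyz": [-1, 0.7, 0], "delta_rot": [0, 0, 0]},
  {"xyz": [-1, 0.7, 0], "delta_rot": [0, 0, 0]},
  {"xyz": [-1, 0.7, 0], "delta_rot": [0, 0, 0]},
  {"xyz": [-1, 0.7, 0], "delta_rot": [0, 0, 0]},
  {"xyz": [-1, 0.7, 0], "delta_rot": [0, 0, 0]},
  {"xyz": [-1, 0.7, 0], "delta_rot": [0, 0, 0]},
  {"xyz": [-1, 0.7, 0], "delta_rot": [0, 0, 0]},
  {"xyz": [-1, 0.7, 0], "delta_rot": [0, 0, 0]},
  {"xyz": [-1, 0.7, 0], "delta_rot": [0, 0, 0]},
  {"xyz": [-1, 0.7, 0], "delta_rot": [0, 0, 0]},
])

```text
time: 43.6
tcp_pos: [0.4976, -0.3344, 0.1196]
tool_rot: [0.897, 0.442, -0.0, -0.0]
contact_force: [0.2, -0.2, -0.3]
gripper_width: 0.598
grasp_force: 0.0
```

Call:
drive_tool([
  {"xyz": [-1, 0.4, 0.5], "delta_rot": [0, 0, 0]},
  {"xyz": [-1, 0.4, 0.6], "delta_rot": [0, 0, 0]},
  {"xyz": [-0.3, 0, 0.6], "delta_rot": [0, 0, 0]},
  {"xyz": [0, 0, 0.6], "delta_rot": [0, 0, 0]},
  {"xyz": [0, 0, 0], "delta_rot": [0, 0, 0]},
  {"xyz": [0, 0, 0], "delta_rot": [0, 0, 0]},
])

```text
time: 44.2
tcp_pos: [0.4798, -0.389, 0.0621]
tool_rot: [0.896, 0.444, 0.0, -0.001]
contact_force: [-0.3, 0.7, 0.1]
gripper_width: 0.597
grasp_force: 0.0
```

```bash
python3 - <<'E'
from h import *
go((.4796,-.3898),.005,142.4)
E
```

```text
yaw now 142.7 turn row-units about tool z 0.05 | shift now-axes [-0.0322  0.0157  2.283 ] after turn [-0.0322  0.0158  2.283 ] tilt [ 0.0011 -0.001  -1.    ] q7 -0.05538555982226656 t 44.2
```

Call:
drive_tool([
  {"xyz": [-0.03, 0, 0.8], "delta_rot": [0, 0, 0]},
  {"xyz": [0, 0, 0.8], "delta_rot": [0, 0, 0]},
  {"xyz": [0, 0, 0.7], "delta_rot": [0, 0, 0]},
  {"xyz": [0, 0, 0], "delta_rot": [0, 0, 0]},
])

```text
time: 44.6
tcp_pos: [0.4782, -0.3895, 0.0034]
tool_rot: [0.896, 0.444, -0.0, -0.002]
contact_force: [-0.9, -0.2, 0.1]
gripper_width: 0.6
grasp_force: 0.0
```

Call:
drive_tool([
  {"xyz": [0, 0, 0], "delta_rot": [0, 0, 0]},
  {"xyz": [0, 0, 0], "delta_rot": [0, 0, 0]},
  {"xyz": [0, 0, 0], "delta_rot": [0, 0, 0]},
  {"xyz": [0, 0, 0], "delta_rot": [0, 0, 0]},
  {"xyz": [0, 0, 0], "delta_rot": [0, 0, 0]},
], grip=-1)

```text
time: 45.1
tcp_pos: [0.4798, -0.3919, 0.0068]
tool_rot: [0.896, 0.443, 0.001, 0.001]
contact_force: [0.5, 2.0, 7.6]
gripper_width: 0.277
grasp_force: 59.4
```

Call:
drive_tool([
  {"xyz": [0, 0, -0.7], "delta_rot": [0, 0, 0]},
  {"xyz": [0, 0, -0.8], "delta_rot": [0, 0, 1]},
  {"xyz": [0, 0, -0.8], "delta_rot": [0, 0, 1]},
  {"xyz": [0, 0, -0.8], "delta_rot": [0, 0, 1]},
  {"xyz": [0, 0, -0.8], "delta_rot": [0, 0, 1]},
  {"xyz": [0, 0, -0.7], "delta_rot": [0, 0, 1]},
  {"xyz": [0, 0, 0], "delta_rot": [0, 0, 1]},
  {"xyz": [0, 0, 0], "delta_rot": [0, 0, 1]},
  {"xyz": [0, 0, 0], "delta_rot": [0, 0, 1]},
  {"xyz": [0, 0, 0], "delta_rot": [0, 0, 0.77]},
])

```text
time: 46.1
tcp_pos: [0.4784, -0.3915, 0.1203]
tool_rot: [1.0, -0.002, 0.0, 0.0]
contact_force: [-0.4, 0.5, -1.7]
gripper_width: 0.28
grasp_force: 59.1
```

```bash
python3 - <<'E'
from h import *
go((.511,.0354),.075,90)
s=robot.observe();print(s["contact_force"],s["gripper_width"],s["grasp_force"],s["tcp_pos"])
E
```

```text
yaw now 89.8 turn row-units about tool z -0.04 | shift now-axes [  1.2297 -17.0833   1.81  ] after turn [  1.3012 -17.078    1.8101] tilt [ 0.0005  0.0002 -1.    ] q7 -0.9082686181450529 t 46.1
[-0.4061  0.5031 -1.6699] 0.28002417873014923 59.11013603210449 [ 0.4784 -0.3915  0.1203]
```

Call:
drive_tool([
  {"xyz": [0, -0.7, 0], "delta_rot": [0, 0, -0.04]},
  {"xyz": [0.1, -1, 0], "delta_rot": [0, 0, 0]},
  {"xyz": [0.1, -1, 0], "delta_rot": [0, 0, 0]},
  {"xyz": [0.1, -1, 0], "delta_rot": [0, 0, 0]},
  {"xyz": [0.1, -1, 0], "delta_rot": [0, 0, 0]},
  {"xyz": [0.1, -1, 0], "delta_rot": [0, 0, 0]},
  {"xyz": [0.1, -1, 0], "delta_rot": [0, 0, 0]},
  {"xyz": [0.1, -1, 0], "delta_rot": [0, 0, 0]},
  {"xyz": [0.1, -1, 0], "delta_rot": [0, 0, 0]},
  {"xyz": [0.1, -1, 0], "delta_rot": [0, 0, 0]},
])

```text
time: 47.1
tcp_pos: [0.5001, -0.148, 0.1204]
tool_rot: [1.0, 0.002, 0.0, 0.0]
contact_force: [0.6, -0.9, -1.0]
gripper_width: 0.275
grasp_force: 59.1
```

Call:
drive_tool([
  {"xyz": [0.1, -1, 0], "delta_rot": [0, 0, 0]},
  {"xyz": [0.1, -1, 0], "delta_rot": [0, 0, 0]},
  {"xyz": [0.1, -1, 0], "delta_rot": [0, 0, 0]},
  {"xyz": [0, -1, 0], "delta_rot": [0, 0, 0]},
  {"xyz": [0, -1, 0], "delta_rot": [0, 0, 0]},
  {"xyz": [0, -1, 0], "delta_rot": [0, 0, 0]},
  {"xyz": [0, -1, 0], "delta_rot": [0, 0, 0]},
  {"xyz": [0, -0.4, 0], "delta_rot": [0, 0, 0]},
  {"xyz": [0, 0, 0], "delta_rot": [0, 0, 0]},
  {"xyz": [0, 0, 0], "delta_rot": [0, 0, 0]},
])

```text
time: 48.1
tcp_pos: [0.5068, 0.0347, 0.12]
tool_rot: [1.0, 0.002, 0.0, 0.0]
contact_force: [0.6, -0.5, -1.1]
gripper_width: 0.279
grasp_force: 59.1
```

```bash
python3 - <<'E'
from h import *
go((.511,.0354),.0385,90)
s=robot.observe();print(s["contact_force"],s["gripper_width"],s["grasp_force"],s["tcp_pos"])
E
```

```text
yaw now 90.2 turn row-units about tool z 0.03 | shift now-axes [ 0.1676 -0.0313  3.2586] after turn [ 0.1675 -0.0318  3.2586] tilt [ 0.0002  0.0007 -1.    ] q7 -1.732181700321654 t 48.1
[ 0.5615 -0.4987 -1.0919] 0.27917336453126884 59.13389503955841 [0.5068 0.0347 0.12  ]
```

Call:
drive_tool([
  {"xyz": [0.17, -0.03, 0.6], "delta_rot": [0, 0, 0.03]},
  {"xyz": [0, 0, 0.6], "delta_rot": [0, 0, 0]},
  {"xyz": [0, 0, 0.6], "delta_rot": [0, 0, 0]},
  {"xyz": [0, 0, 0], "delta_rot": [0, 0, 0]},
  {"xyz": [0, 0, 0.5], "delta_rot": [0, 0, 0]},
  {"xyz": [0, 0, 0.2], "delta_rot": [0, 0, 0]},
  {"xyz": [0, 0, 0.2], "delta_rot": [0, 0, 0]},
  {"xyz": [0, 0, 0.2], "delta_rot": [0, 0, 0]},
  {"xyz": [0, 0, 0.2], "delta_rot": [0, 0, 0]},
  {"xyz": [0, 0, 0.1], "delta_rot": [0, 0, 0]},
])

```text
time: 49.1
tcp_pos: [0.5116, 0.0365, 0.04]
tool_rot: [1.0, 0.0, 0.001, 0.0]
contact_force: [1.6, 0.4, -1.4]
gripper_width: 0.276
grasp_force: 59.2
```

Call:
drive_tool([
  {"xyz": [0, 0, 0.1], "delta_rot": [0, 0, 0]},
  {"xyz": [0, 0, 0], "delta_rot": [0, 0, 0]},
  {"xyz": [0, 0, 0], "delta_rot": [0, 0, 0]},
])

```text
time: 49.4
tcp_pos: [0.5113, 0.0363, 0.0385]
tool_rot: [1.0, 0.0, 0.0, 0.0]
contact_force: [-4.3, -2.0, 12.8]
gripper_width: 0.277
grasp_force: 60.9
```

```bash
python3 - <<'E'
from h import *
s=robot.observe();print(s["contact_force"],s["wrist_torque"],s["gripper_width"],s["grasp_force"],s["tcp_pos"])
E
```

```text
[-4.2607 -1.9657 12.7968] [-0.3242  0.9549 -0.2117] 0.2771265343031977 60.88314771652222 [0.5113 0.0363 0.0385]
```

Seated. Release, then go for orange: closing 147.2°, a turn of −9.53.

Call:
drive_tool([
  {"xyz": [0, 0, 0], "delta_rot": [0, 0, 0]},
  {"xyz": [0, 0, 0], "delta_rot": [0, 0, 0]},
  {"xyz": [0, 0, 0], "delta_rot": [0, 0, 0]},
  {"xyz": [0, 0, -0.6], "delta_rot": [0, 0, 0]},
  {"xyz": [0, 0, -0.8], "delta_rot": [0, 0, 0]},
  {"xyz": [0, 0, -0.8], "delta_rot": [0, 0, 0]},
  {"xyz": [0, 0, -0.8], "delta_rot": [0, 0, -1]},
  {"xyz": [0, 0, -0.3], "delta_rot": [0, 0, -1]},
  {"xyz": [0, 0, 0], "delta_rot": [0, 0, -1]},
  {"xyz": [0, 0, 0], "delta_rot": [0, 0, -1]},
], grip=0)

```text
time: 50.4
tcp_pos: [0.511, 0.0369, 0.12]
tool_rot: [0.978, 0.211, 0.0, -0.0]
contact_force: [0.1, -0.2, 0.7]
gripper_width: 0.502
grasp_force: 0.0
```

Call:
drive_tool([
  {"xyz": [0, 0, 0], "delta_rot": [0, 0, -1]},
  {"xyz": [0, 0, 0], "delta_rot": [0, 0, -1]},
  {"xyz": [0, 0, 0], "delta_rot": [0, 0, -1]},
  {"xyz": [0, 0, 0], "delta_rot": [0, 0, -1]},
  {"xyz": [0, 0, 0], "delta_rot": [0, 0, -1]},
  {"xyz": [0, 0, 0], "delta_rot": [0, 0, -0.53]},
  {"xyz": [0, 0, 0], "delta_rot": [0, 0, 0]},
], grip=0.2)

```text
time: 51.1
tcp_pos: [0.5108, 0.0368, 0.1196]
tool_rot: [0.878, 0.479, -0.0, -0.0]
contact_force: [-0.1, 0.4, -0.6]
gripper_width: 0.602
grasp_force: 0.0
```

```bash
python3 m.py 2>/dev/null| head -1;  python3 - <<'E'
from h import *
im=optics.camera("top")
m=mask(im,(7,140,110),(17,255,255),(470,225,550,285)); p=ray("top",np.argwhere(m)[:,::-1].astype(float),.015)
print(p.mean(0),np.degrees(np.arctan2(*np.linalg.svd(p-p.mean(0))[2][0][::-1])))
go((.5386,-.4465),.06,147.2)
E
```

```text
orange [ 0.5386 -0.4465] (98, 27) 57.2
[ 0.5379 -0.4475] -122.63621530519636
yaw now 147.1 turn row-units about tool z -0.01 | shift now-axes [-15.6366  11.4232   2.3851] after turn [-15.649   11.4063   2.3851] tilt [-0.     -0.0003 -1.    ] q7 -0.7704910442664124 t 51.2
```

Call:
drive_tool([
  {"xyz": [-1, 0.7, 0], "delta_rot": [0, 0, 0]},
  {"xyz": [-1, 0.7, 0], "delta_rot": [0, 0, 0]},
  {"xyz": [-1, 0.7, 0], "delta_rot": [0, 0, 0]},
  {"xyz": [-1, 0.7, 0], "delta_rot": [0, 0, 0]},
  {"xyz": [-1, 0.7, 0], "delta_rot": [0, 0, 0]},
  {"xyz": [-1, 0.7, 0], "delta_rot": [0, 0, 0]},
  {"xyz": [-1, 0.7, 0], "delta_rot": [0, 0, 0]},
  {"xyz": [-1, 0.7, 0], "delta_rot": [0, 0, 0]},
  {"xyz": [-1, 0.7, 0], "delta_rot": [0, 0, 0]},
  {"xyz": [-1, 0.7, 0], "delta_rot": [0, 0, 0]},
])

```text
time: 52.2
tcp_pos: [0.5227, -0.2693, 0.1197]
tool_rot: [0.878, 0.478, -0.0, -0.0]
contact_force: [0.1, -0.3, 0.2]
gripper_width: 0.604
grasp_force: 0.0
```

Call:
drive_tool([
  {"xyz": [-1, 0.8, 0], "delta_rot": [0, 0, 0]},
  {"xyz": [-1, 0.8, 0], "delta_rot": [0, 0, 0]},
  {"xyz": [-1, 0.8, 0], "delta_rot": [0, 0, 0]},
  {"xyz": [-1, 0.8, 0], "delta_rot": [0, 0, 0]},
  {"xyz": [-1, 0.8, 0.6], "delta_rot": [0, 0, 0]},
  {"xyz": [-0.6, 0.4, 0.6], "delta_rot": [0, 0, 0]},
  {"xyz": [0, 0, 0.6], "delta_rot": [0, 0, 0]},
  {"xyz": [0, 0, 0.6], "delta_rot": [0, 0, 0]},
  {"xyz": [0, 0, 0], "delta_rot": [0, 0, 0]},
  {"xyz": [0, 0, 0], "delta_rot": [0, 0, 0]},
])

```text
time: 53.2
tcp_pos: [0.5401, -0.4438, 0.0597]
tool_rot: [0.877, 0.48, 0.0, -0.001]
contact_force: [-0.4, 0.3, -0.6]
gripper_width: 0.599
grasp_force: 0.0
```

```bash
python3 - <<'E'
from h import *
go((.5384,-.4468),.005,147.2)
E
```

```text
yaw now 147.3 turn row-units about tool z 0.02 | shift now-axes [-0.1417  0.0085  2.1885] after turn [-0.1417  0.0088  2.1885] tilt [ 0.0009 -0.0008 -1.    ] q7 0.0569169537652542 t 53.2
```

Call:
drive_tool([
  {"xyz": [-0.14, 0, 0.7], "delta_rot": [0, 0, 0]},
  {"xyz": [0, 0, 0.8], "delta_rot": [0, 0, 0]},
  {"xyz": [0, 0, 0.7], "delta_rot": [0, 0, 0]},
  {"xyz": [0, 0, 0], "delta_rot": [0, 0, 0]},
])

```text
time: 53.6
tcp_pos: [0.5361, -0.4467, 0.0014]
tool_rot: [0.878, 0.479, -0.001, -0.002]
contact_force: [-0.0, -0.2, -0.2]
gripper_width: 0.6
grasp_force: 0.0
```

Call:
drive_tool([
  {"xyz": [0, 0, 0], "delta_rot": [0, 0, 0]},
  {"xyz": [0, 0, 0], "delta_rot": [0, 0, 0]},
  {"xyz": [0, 0, 0], "delta_rot": [0, 0, 0]},
  {"xyz": [0, 0, 0], "delta_rot": [0, 0, 0]},
  {"xyz": [0, 0, 0], "delta_rot": [0, 0, 0]},
], grip=-1)

```text
time: 54.1
tcp_pos: [0.5384, -0.4488, 0.0061]
tool_rot: [0.878, 0.479, 0.0, 0.001]
contact_force: [-0.7, -0.3, 5.5]
gripper_width: 0.28
grasp_force: 59.5
```

Call:
drive_tool([
  {"xyz": [0, 0, -0.7], "delta_rot": [0, 0, 0]},
  {"xyz": [0, 0, -0.8], "delta_rot": [0, 0, 1]},
  {"xyz": [0, 0, -0.8], "delta_rot": [0, 0, 1]},
  {"xyz": [0, 0, -0.8], "delta_rot": [0, 0, 1]},
  {"xyz": [0, 0, -0.8], "delta_rot": [0, 0, 1]},
  {"xyz": [0, 0, -0.7], "delta_rot": [0, 0, 1]},
  {"xyz": [0, 0, 0], "delta_rot": [0, 0, 1]},
  {"xyz": [0, 0, 0], "delta_rot": [0, 0, 1]},
  {"xyz": [0, 0, 0], "delta_rot": [0, 0, 1]},
  {"xyz": [0, 0, 0], "delta_rot": [0, 0, 1]},
])

```text
time: 55.1
tcp_pos: [0.5375, -0.4481, 0.1205]
tool_rot: [1.0, 0.026, 0.0, -0.0]
contact_force: [0.4, -0.0, -3.1]
gripper_width: 0.272
grasp_force: 59.1
```

Call:
drive_tool([
  {"xyz": [0, 0, 0], "delta_rot": [0, 0, 0.55]},
  {"xyz": [0, 0, 0], "delta_rot": [0, 0, 0]},
])

```text
time: 55.3
tcp_pos: [0.5376, -0.4481, 0.1204]
tool_rot: [1.0, -0.001, -0.0, -0.0]
contact_force: [0.1, -0.3, -1.9]
gripper_width: 0.276
grasp_force: 59.1
```

```bash
python3 - <<'E'
from h import *
go((.511,.0994),.12,90)
s=robot.observe();print(s["contact_force"],s["gripper_width"],s["grasp_force"],s["tcp_pos"])
E
```

```text
yaw now 89.9 turn row-units about tool z -0.02 | shift now-axes [ -1.1011 -21.8966   0.0211] after turn [ -1.0648 -21.8984   0.0211] tilt [-0.0001 -0.0002 -1.    ] q7 -0.8568302525387975 t 55.3
[ 0.0935 -0.315  -1.8974] 0.2761934655129338 59.109254479408264 [ 0.5376 -0.4481  0.1204]
```

Call:
drive_tool([
  {"xyz": [0, -0.6, 0], "delta_rot": [0, 0, -0.02]},
  {"xyz": [-0.1, -1, 0], "delta_rot": [0, 0, 0]},
  {"xyz": [-0.1, -1, 0], "delta_rot": [0, 0, 0]},
  {"xyz": [-0.1, -1, 0], "delta_rot": [0, 0, 0]},
  {"xyz": [-0.1, -1, 0], "delta_rot": [0, 0, 0]},
  {"xyz": [-0.1, -1, 0], "delta_rot": [0, 0, 0]},
  {"xyz": [-0.1, -1, 0], "delta_rot": [0, 0, 0]},
  {"xyz": [-0.1, -1, 0], "delta_rot": [0, 0, 0]},
  {"xyz": [-0.1, -1, 0], "delta_rot": [0, 0, 0]},
  {"xyz": [-0.1, -1, 0], "delta_rot": [0, 0, 0]},
])

```text
time: 56.3
tcp_pos: [0.5147, -0.2073, 0.1204]
tool_rot: [1.0, 0.002, 0.0, 0.0]
contact_force: [0.2, 0.3, -2.5]
gripper_width: 0.281
grasp_force: 59.2
```

Call:
drive_tool([
  {"xyz": [-0.1, -1, 0], "delta_rot": [0, 0, 0]},
  {"xyz": [0, -1, 0], "delta_rot": [0, 0, 0]},
  {"xyz": [0, -1, 0], "delta_rot": [0, 0, 0]},
  {"xyz": [0, -1, 0], "delta_rot": [0, 0, 0]},
  {"xyz": [0, -1, 0], "delta_rot": [0, 0, 0]},
  {"xyz": [0, -1, 0], "delta_rot": [0, 0, 0]},
  {"xyz": [0, -1, 0], "delta_rot": [0, 0, 0]},
  {"xyz": [0, -1, 0], "delta_rot": [0, 0, 0]},
  {"xyz": [0, -1, 0], "delta_rot": [0, 0, 0]},
  {"xyz": [0, -1, 0], "delta_rot": [0, 0, 0]},
])

```text
time: 57.3
tcp_pos: [0.5121, 0.0426, 0.1205]
tool_rot: [1.0, 0.002, 0.0, 0.0]
contact_force: [0.9, 0.2, -1.6]
gripper_width: 0.277
grasp_force: 59.2
```

Call:
drive_tool([
  {"xyz": [0, -1, 0], "delta_rot": [0, 0, 0]},
  {"xyz": [0, -1, 0], "delta_rot": [0, 0, 0]},
  {"xyz": [0, -0.3, 0], "delta_rot": [0, 0, 0]},
  {"xyz": [0, 0, 0], "delta_rot": [0, 0, 0]},
  {"xyz": [0, 0, 0], "delta_rot": [0, 0, 0]},
])

```text
time: 57.8
tcp_pos: [0.5122, 0.0978, 0.12]
tool_rot: [1.0, 0.0, 0.0, 0.0]
contact_force: [-0.4, 0.2, -1.4]
gripper_width: 0.279
grasp_force: 59.2
```

```bash
python3 - <<'E'
from h import *
go((.511,.0996),.038,90)
s=robot.observe();print(s["contact_force"],s["gripper_width"],s["grasp_force"],s["tcp_pos"])
E
```

```text
yaw now 90.0 turn row-units about tool z 0.01 | shift now-axes [-0.0498 -0.0742  3.2803] after turn [-0.0499 -0.0742  3.2803] tilt [ 0.0001  0.0007 -1.    ] q7 -1.8408231216164894 t 57.8
[-0.4484  0.2197 -1.418 ] 0.2786182789339017 59.1672420501709 [0.5122 0.0978 0.12  ]
```

Call:
drive_tool([
  {"xyz": [-0.05, -0.07, 0.6], "delta_rot": [0, 0, 0]},
  {"xyz": [0, 0, 0.6], "delta_rot": [0, 0, 0]},
  {"xyz": [0, 0, 0.6], "delta_rot": [0, 0, 0]},
  {"xyz": [0, 0, 0], "delta_rot": [0, 0, 0]},
  {"xyz": [0, 0, 0.5], "delta_rot": [0, 0, 0]},
  {"xyz": [0, 0, 0.2], "delta_rot": [0, 0, 0]},
  {"xyz": [0, 0, 0.2], "delta_rot": [0, 0, 0]},
  {"xyz": [0, 0, 0.2], "delta_rot": [0, 0, 0]},
  {"xyz": [0, 0, 0.2], "delta_rot": [0, 0, 0]},
  {"xyz": [0, 0, 0.1], "delta_rot": [0, 0, 0]},
])

```text
time: 58.8
tcp_pos: [0.5117, 0.1006, 0.0402]
tool_rot: [1.0, 0.0, 0.001, -0.0]
contact_force: [1.4, -0.3, -1.2]
gripper_width: 0.278
grasp_force: 59.2
```

Call:
drive_tool([
  {"xyz": [0, 0, 0.13], "delta_rot": [0, 0, 0]},
  {"xyz": [0, 0, 0], "delta_rot": [0, 0, 0]},
  {"xyz": [0, 0, 0], "delta_rot": [0, 0, 0]},
])

```text
time: 59.1
tcp_pos: [0.5114, 0.1004, 0.0378]
tool_rot: [1.0, 0.0, 0.001, 0.0]
contact_force: [-4.7, -2.8, 12.7]
gripper_width: 0.276
grasp_force: 60.7
```

```bash
python3 - <<'E'
from h import *
s=robot.observe();print(s["contact_force"],s["wrist_torque"],s["gripper_width"],s["grasp_force"],s["tcp_pos"])
E
```

```text
[-4.6764 -2.7739 12.6704] [-0.5382  0.8039 -0.1431] 0.27617455528841994 60.65785467624664 [0.5114 0.1004 0.0378]
```

Call:
drive_tool([
  {"xyz": [0, 0, 0], "delta_rot": [0, 0, 0]},
  {"xyz": [0, 0, 0], "delta_rot": [0, 0, 0]},
  {"xyz": [0, 0, 0], "delta_rot": [0, 0, 0]},
  {"xyz": [0, 0, -0.6], "delta_rot": [0, 0, 0]},
  {"xyz": [0, 0, -0.8], "delta_rot": [0, 0, 0]},
  {"xyz": [0, 0, -0.8], "delta_rot": [0, 0, 0]},
  {"xyz": [0, 0, -1], "delta_rot": [0, 0, 0]},
  {"xyz": [0, 0, -1], "delta_rot": [0, 0, 0]},
  {"xyz": [0, 1, 0], "delta_rot": [0, 0, 0]},
  {"xyz": [0, 1, 0], "delta_rot": [0, 0, 0]},
], grip=0)

```text
time: 60.1
tcp_pos: [0.5114, 0.0513, 0.1425]
tool_rot: [1.0, 0.002, 0.001, -0.0]
contact_force: [0.7, -0.9, -1.2]
gripper_width: 0.498
grasp_force: 0.0
```

Call:
drive_tool([
  {"xyz": [0, 1, 0], "delta_rot": [0, 0, 0]},
  {"xyz": [0, 1, 0], "delta_rot": [0, 0, 0]},
  {"xyz": [0, 1, 0], "delta_rot": [0, 0, 0]},
  {"xyz": [0, 1, 0], "delta_rot": [0, 0, 0]},
  {"xyz": [0, 1, 0], "delta_rot": [0, 0, 0]},
  {"xyz": [0, 1, 0], "delta_rot": [0, 0, 0]},
  {"xyz": [0, 1, 0], "delta_rot": [0, 0, 0]},
  {"xyz": [0, 1, 0], "delta_rot": [0, 0, 0]},
  {"xyz": [0, 1, 0], "delta_rot": [0, 0, 0]},
  {"xyz": [0, 1, 0], "delta_rot": [0, 0, 0]},
])

```text
time: 61.1
tcp_pos: [0.511, -0.1999, 0.1413]
tool_rot: [1.0, 0.001, -0.0, -0.0]
contact_force: [0.4, 0.7, -0.0]
gripper_width: 0.501
grasp_force: 0.0
```

Call:
drive_tool([
  {"xyz": [-0.2, 1, 0], "delta_rot": [0, 0, 0]},
  {"xyz": [-0.2, 1, 0], "delta_rot": [0, 0, 0]},
  {"xyz": [-0.2, 1, 0], "delta_rot": [0, 0, 0]},
  {"xyz": [-0.2, 1, 0], "delta_rot": [0, 0, 0]},
  {"xyz": [-0.2, 1, 0], "delta_rot": [0, 0, 0]},
  {"xyz": [-0.2, 1, 0], "delta_rot": [0, 0, 0]},
  {"xyz": [-0.2, 1, 0], "delta_rot": [0, 0, 0]},
  {"xyz": [-0.2, 1, 0], "delta_rot": [0, 0, 0]},
  {"xyz": [0, 0, 0], "delta_rot": [0, 0, 0]},
])

```text
time: 62.0
tcp_pos: [0.4689, -0.4033, 0.1411]
tool_rot: [1.0, -0.002, -0.001, 0.001]
contact_force: [0.8, -0.1, 0.3]
gripper_width: 0.5
grasp_force: 0.0
```

```bash
python3 - <<'E'
from h import *
im=optics.camera("top"); r=(250,225,390,310)
for k,(a,b) in {'orange':((5,110,90),(19,255,255)),'red':((0,150,90),(4,255,255)),'green':((45,100,60),(80,255,255)),'yellow':((20,120,120),(33,255,255))}.items():
    p=ray("top",np.argwhere(mask(im,a,b,r))[:,::-1].astype(float),.053); v=np.linalg.svd(p-p.mean(0))[2][0]
    print(k,(p.max(0)+p.min(0))/2,p.mean(0),len(p),v)
print('tinB',*rect("top",mask(im,(100,80,60),(125,255,255),(150,170,250,270)),.108))
s=optics.camera("side"); cv2.imwrite("pics/f.png",cv2.resize(s[140:400,180:440],None,fx=2.3,fy=2.3)); cv2.imwrite("pics/ft.png",im)
E
```

```text
orange [0.5153 0.0051] [0.5158 0.0963] 258 [-0.9983  0.0586]
red [0.5163 0.0363] [0.5174 0.036 ] 367 [-1.     -0.0022]
green [ 0.5142 -0.0274] [ 0.515  -0.0274] 385 [-1.      0.0081]
yellow [0.5147 0.0028] [ 0.5156 -0.0129] 349 [ 0.0032 -1.    ]
tinB [0.6086 0.2882] (48, 32) 42.4
```

View pics/f.png

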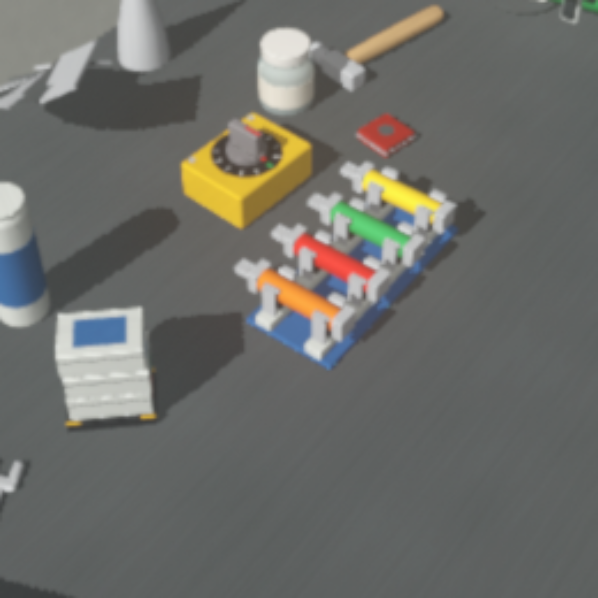

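View pics/ft.png

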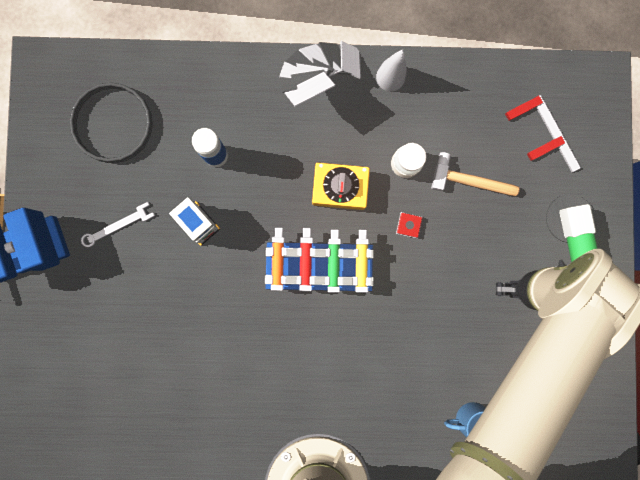

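The side view shows all four chisels level in the rack and the three tins in one square column on the plinth. In the top view the chisels lie straight at columns 278, 306, 334 and 362, the dial points at its mark, and the bystanders are unmoved.

```bash
python3 -c "
from workcell import job_done
print(job_done())"
```

```text
the job is handed in; nothing more can be done
None
```

I handed the job in at about 62 s; it returned no verdict. By camera, the dial reads zero, all four chisels are clipped into the rack, the three tins are stacked square on the plinth, and nothing else was moved.

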